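# Load the battery charging dock, clamp it and set its timer

## Task

Charge the blue cells lying on the table: swing the dock's red clamp fully open, then seat every cell in a bay of its own, flat base pushed back against the sprung disc and the end with the brass nub dropped in behind the front lip, so that it lies level and home. When all are in, swing the clamp back down over them until it locks, and only then turn the timer sleeve to 4. Leave the jars, the tin and the mug where they stand.

Things in the scene. Friction and masses are not known exactly. Their poses are not given: they have to be found in the camera images.
- dock: Grey charging dock, fixed: plate 190 x 262 x 10 mm (x -80..110, y +-131) with three parallel bays and, on its right (-y), a round timer. Origin on the table under the middle of the centre bay. x runs along the bays, away from the robot (within 0.12 rad of world x), y left, z up. Behind the bays, x = 66..106 mm, is a black spring housing, top 62 mm. Offsets below are in this frame.
- bay_a (a point): Middle of a seated cell's body in the left (y = +70 mm) bay, 41 mm above the table; axes as the dock's. The cell lies level on a 20 mm wide rail (top 24 mm above the table) between corner cheeks at x = -44..-28 and 26..42 mm: 3 mm play each side, 6 mm thick, tops 38 mm. Between the cheeks it is open beside the rail for fingers, down to the 10 mm plate; next bay 70 mm on.
- contact_a (a point): Tip of a seated cell's nub in that bay: on the brass contact of the front lip, 52 mm in front (dock -x) of point bay_a. The lip runs across all bays: inner face x = -52 mm, 6 mm thick, top 44 mm above the table.
- disc_a (a point): Centre of the front face of that bay's sprung brass disc, 26 mm across, 41 mm above the table. Free, the face stands at x = +42 mm; it can be pushed back 16 mm (to +58 mm) at 0.5 N per mm. A cell with its nub is 100 mm long, 6 mm more than the free gap to the lip, so the spring keeps it pressed against the lip.
- bay_b (a point): Middle of a seated cell's body in the centre (y = 0) bay, 41 mm above the table; axes as the dock's. The cell lies level on a 20 mm wide rail (top 24 mm above the table) between corner cheeks at x = -44..-28 and 26..42 mm: 3 mm play each side, 6 mm thick, tops 38 mm. Between the cheeks it is open beside the rail for fingers, down to the 10 mm plate; next bay 70 mm on.
- contact_b (a point): Tip of a seated cell's nub in that bay: on the brass contact of the front lip, 52 mm in front (dock -x) of point bay_b. The lip runs across all bays: inner face x = -52 mm, 6 mm thick, top 44 mm above the table.
- disc_b (a point): Centre of the front face of that bay's sprung brass disc, 26 mm across, 41 mm above the table. Free, the face stands at x = +42 mm; it can be pushed back 16 mm (to +58 mm) at 0.5 N per mm. A cell with its nub is 100 mm long, 6 mm more than the free gap to the lip, so the spring keeps it pressed against the lip.
- bay_c (a point): Middle of a seated cell's body in the right (y = -70 mm) bay, 41 mm above the table; axes as the dock's. The cell lies level on a 20 mm wide rail (top 24 mm above the table) between corner cheeks at x = -44..-28 and 26..42 mm: 3 mm play each side, 6 mm thick, tops 38 mm. Between the cheeks it is open beside the rail for fingers, down to the 10 mm plate; next bay 70 mm on.
- contact_c (a point): Tip of a seated cell's nub in that bay: on the brass contact of the front lip, 52 mm in front (dock -x) of point bay_c. The lip runs across all bays: inner face x = -52 mm, 6 mm thick, top 44 mm above the table.
- disc_c (a point): Centre of the front face of that bay's sprung brass disc, 26 mm across, 41 mm above the table. Free, the face stands at x = +42 mm; it can be pushed back 16 mm (to +58 mm) at 0.5 N per mm. A cell with its nub is 100 mm long, 6 mm more than the free gap to the lip, so the spring keeps it pressed against the lip.
- cell_a_mid (a point): Middle of a blue rechargeable cell (0.08 to 0.17 kg; one of two or three alike, some may be absent): rounded box 96 mm long (own x), 34 mm wide and high. Its brass nub (12 mm across, 4 mm long) sticks out at the own -x end, marked by an orange band; the +x end is a flat steel base. Lies flat on the table, +x within 0.8 rad of world x, at the start.
- cell_a_nub (a point): Tip of that cell's brass nub, 52 mm from its middle along its own -x.
- cell_b_mid (a point): Middle of a blue rechargeable cell (0.08 to 0.17 kg; one of two or three alike, some may be absent): rounded box 96 mm long (own x), 34 mm wide and high. Its brass nub (12 mm across, 4 mm long) sticks out at the own -x end, marked by an orange band; the +x end is a flat steel base. Lies flat on the table, +x within 0.8 rad of world x, at the start.
- cell_b_nub (a point): Tip of that cell's brass nub, 52 mm from its middle along its own -x.
- cell_c_mid (a point): Middle of a blue rechargeable cell (0.08 to 0.17 kg; one of two or three alike, some may be absent): rounded box 96 mm long (own x), 34 mm wide and high. Its brass nub (12 mm across, 4 mm long) sticks out at the own -x end, marked by an orange band; the +x end is a flat steel base. Lies flat on the table, +x within 0.8 rad of world x, at the start.
- cell_c_nub (a point): Tip of that cell's brass nub, 52 mm from its middle along its own -x.
- clamp (a joint): Red over-centre clamp of the dock, a bail across all three bays. 0 = down and locked (about 0.01 when its rubber pads rest on cells), 1.75 = fully open, leaning back. A spring pulls it to the nearer end (it tips over at about 1.0 rad): about 0.5 N m at either end (3 N at the handle). Its hinge axis is parallel to dock y, at dock x = 85 mm, z = 66 mm. Rubber pads press the middle of the cells.
- clamp_handle (a point): Middle of the clamp's cross handle, a round bar along dock y, 15 mm thick where it has a rubber sleeve (110 mm long) in the middle; 191 mm from the hinge axis. With the clamp down it is at dock x = -105 mm, 86 mm above the table, with nothing under it but the table; with the clamp open at dock x = 137 mm, 250 mm above the table. The side arms are 124 mm to the left and right.
- sleeve (a joint): Timer sleeve on the dock; turns about the vertical, growing clockwise seen from above. Detents every 0.35 rad: value N on the scale is N x 0.35 rad, scale 0 to 6 (so 4 is 1.40 rad). The detents take up to 0.05 N m and pull it to the nearest value when let go. A red line on top points at the value; the white numbers run clockwise round the far side, 3 pointing away from the robot.
- sleeve_grip (a point): On the axis of the grey ribbed timer sleeve, a 48 mm cylinder with its top 78 mm above the table, its foot (skirt 58 mm wide, 5 mm thick) on a round base 28 mm high; this point is 59 mm above the table, at the height to grip. At dock x = -10, y = -190 mm.
- black_jar: Bystander: dark-capped glass spice jar with a black label, 41 mm wide, 105 mm high, standing at the back. Origin at the centre of its underside.
- blue_jar: Bystander: dark-capped glass spice jar with a blue label, 41 mm wide, 105 mm high, standing at the back. Origin at the centre of its underside.
- tin: Bystander: food tin, 57 mm wide, 72 mm high, standing at the back. Origin at the centre of its underside.
- mug: Bystander: green and white mug, 78 mm wide, 116 mm with the handle, 101 mm high, at the front right of the dock. Origin at the centre of its underside.

How it is judged:
By the outcome, as a careful person would: the job done as asked, in the order asked, and still so for the second after the job is handed in, with the robot touching nothing.
Of cell_a, cell_b, cell_c only 2 to 3 are there at a start; the rules pass over those that are not, and their reading is None.
At some moment in a run one of cell_a, cell_b, cell_c may be knocked a few centimetres aside while the robot is not near it.
Once in a run the grip may slacken for a moment while it holds something.
It also fails if it takes over 210 s, if anything falls off the work surface, if the arm or the gripper's body presses on something with over 40 N, if the wrist force passes 120 N, or if a joint passes its speed limit or range.

## Robot

A 6-joint arm with a two-finger parallel gripper is mounted at the origin on a cart in front of the work surface, level with it; the furniture and walls round the work are solid. World frame = base frame: x ahead of the robot, y to its left, z up, the work surface at z = 0. Lengths are in mm, angles in rad, forces in N, time in s.
With the tool pointing down it reaches from about 375 to 750 mm from the base axis. Payload 9 kg.
Tool frame: the origin (TCP) lies on the front face of the gripper's body, between the roots of the fingers; the fingertips stand 73 mm ahead of it and the grasp point (between the pads) lies 54 mm ahead of it; z points along the fingers, y is the line along which they close (so a half turn about z gives the same grasp; the last joint's range is limited). The gripper opens to 85 mm and grips with 20 to 120 N. Pads are 22 mm wide; open, the fingers measure 114 mm over their backs; the gripper's body (76 mm by 85 mm) begins 54 mm behind the grasp point. The pads swing forward as they close: fully open they stand 13 mm farther back than shut.
Start: joints at [-0.218, 0.104, 0.097, 1.564, 0, 1.353], TCP at [600.024, 0.004, 303.931] pointing down, gripper open.
Joint ranges: [-2.99, 2.99], [-0.84, 1.86], [-1.1, 1.16], [-1.84, 2.11], [-1.51, 1.56], [-3.14, 3.14]. Speed limits (rad/s): [2.22, 2.22, 2.57, 3.14, 3.14, 3.14].

## Interface

Orientations are given as a rotation vector (axis times angle).
In Python, from station import robot gives the robot as it stands.
- The arm moves only by the tool jog_arm, never from a script. Its argument "moves" is a list of rows, each an object of numbers: "dx", "dy", "dz": the shift along the tool's x, y, z in units of 200 mm (1.0 is 200 mm); "roll": the turn about the tool's z in units of 1.5 rad (1.0 is 1.5 rad); "fingers": the finger opening in mm, from 0 to 85.4. In form: [{"dx": .., "dy": .., "dz": .., "roll": .., "fingers": ..}, ...]. A call has exactly 8 rows; each row is the pose to reach, as a shift and turn from the pose commanded when the call began, along the tool's axes at that moment; what a row does not reach only later rows make up. A row lasts 1/10 s, in which the tool goes at most 50 mm and 8.59 degrees, less where a joint would pass 70% of its speed; a pose out of reach is approached as far as the arm can. A call with a number of a shift or a turn outside -1 to 1 is refused whole. A call with a gripper value outside its range is refused whole. The fingers move at their own pace and stop on an object; the grip force is fixed at half the most. Time passes only in rows, so rows that repeat a pose let the fingers close, or fill a call up. It gives the time, the measured TCP pose, the force, the opening and the grip force at its end, in the units of the state.
- robot.get_state(): the state, without advancing time (a new reading comes with each control period).
- robot.read_camera(name): name is "scene" or "side" or "wrist"; returns the picture (480x640x3 uint8, blue, green, red); there is no depth.
- robot.calibration(name): a dict with "mtx" (3x3 intrinsics, pixels), "pose" (4x4, takes a point from camera to world coordinates). Camera axes: x right, y down, z forward; pixel columns grow to the right and rows downward; lengths in mm; the calibration is good to about 2 mm. A picture is of the moment at which its call begins: read the wrist's pose just before it. calibration takes no time and is no camera call; for the wrist camera it gives the pose at the moment of the call.
- robot.sign_off(): hands the job in; it is judged then, once.
The state is a dict: "t": time; "joint_pos": joint angles; "dq": joint speeds; "tau": joint torques, N m; "ee_pos": TCP position; "tcp_rot": TCP orientation; "ft_force": force on the tool from outside, world axes, zero at the start; "torque": the same for the moment, N m; "gripper_width": opening from 0.0 (shut) to 1.0 (fully open); "gripper_force": force on a finger pad.
Only numpy, scipy, OpenCV 4.12 (cv2) and the standard library are available. Lean on these libraries where they do the work, as an engineer would, in place of code of your own. Each camera call takes 0.05 s, during which the arm holds its last target. There are 200 camera calls.

## Working session

There is one attempt and no reset: what is moved stays moved. The work goes in short steps, Python scripts to look and compute and a tool call to move; the robot and the scene stay as the last step left them, time stands still between calls to the robot, and variables do not carry over. Pictures are saved under pics/ and viewed, at most 14 in all, crops included, and the job is handed in when it is done.

Besides the shell and the picture viewer there is one more tool, called after ">>>" as a command line: name --argument value ..., lists and objects as JSON in quotes. jog_arm: Moves the arm, as the interface text tells. Its arguments: {"type":"object","properties":{"moves":{"type":"array","items":{"type":"object","properties":{"dx":{"type":"number"},"dy":{"type":"number"},"dz":{"type":"number"},"roll":{"type":"number"},"fingers":{"type":"number"}}}}},"required":["moves"]}

```bash
ls; mkdir -p pics; python3 - <<'E'
from station import robot
import cv2, numpy as np
np.set_printoptions(precision=3,suppress=True)
print(robot.get_state())
for n in ("scene","side"):
    c=robot.calibration(n); print(n,c["mtx"].tolist(),c["pose"].round(3).tolist())
    cv2.imwrite(f"pics/{n}0.png",robot.read_camera(n))
c=robot.calibration("wrist");print(c["mtx"].tolist(),c["pose"].round(3).tolist())
cv2.imwrite("pics/wrist0.png",robot.read_camera("wrist"))
E
```

```text
pics
{'t': 0.0, 'joint_pos': array([-0.218,  0.105,  0.096,  1.564,  0.   ,  1.353]), 'dq': array([-0.001, -0.001, -0.002,  0.002,  0.001,  0.002]), 'tau': array([  0.001, -55.693,  50.364,   0.017,  -0.   ,  -0.   ]), 'ee_pos': array([599.754,   0.082, 303.108]), 'tcp_rot': array([-2.221, -2.221,  0.001]), 'ft_force': array([ 0.036,  0.277, -0.847]), 'torque': array([ 0.047, -0.013,  0.004]), 'gripper_force': 0.0, 'gripper_width': 0.9985549495227368}
scene [[624.7048928105565, 0.0, 330.73672577888436], [0.0, 624.7048928105565, 238.3824537609602], [0.0, 0.0, 1.0]] [[-0.983, 0.117, -0.144, 742.716], [0.185, 0.585, -0.789, 1239.928], [-0.008, -0.802, -0.597, 1032.972], [0.0, 0.0, 0.0, 1.0]]
side [[621.2129334618625, 0.0, 325.79084918859166], [0.0, 621.2129334618625, 234.30971019963891], [0.0, 0.0, 1.0]] [[-0.889, -0.245, 0.388, -118.352], [-0.458, 0.499, -0.735, 1152.76], [-0.014, -0.831, -0.556, 989.855], [0.0, 0.0, 0.0, 1.0]]
[[406.8472455132405, 0.0, 316.7396400783229], [0.0, 406.8472455132405, 230.22839346566445], [0.0, 0.0, 1.0]] [[1.0, -0.0, -0.0, 599.555], [-0.0, -0.964, -0.265, 68.197], [-0.0, 0.265, -0.964, 374.351], [0.0, 0.0, 0.0, 1.0]]
```

View pics/scene0.png

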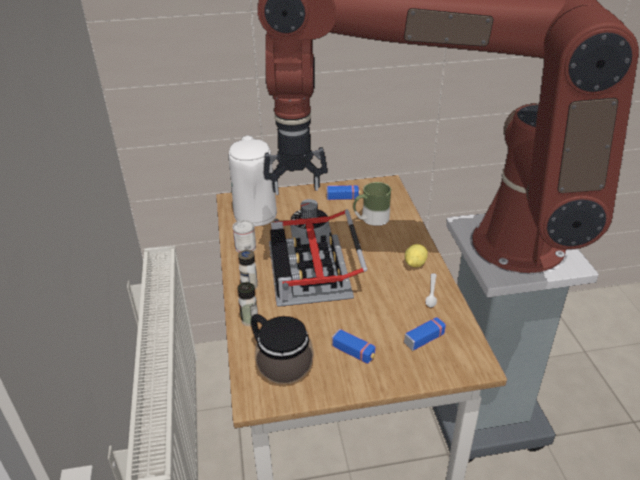

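View pics/side0.png

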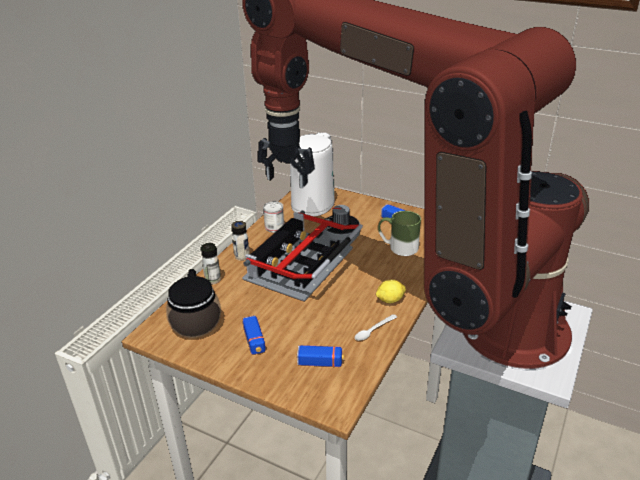

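Three cells: scene (353,346), (425,333), (343,192); side (254,335), (320,356), (391,213). The clamp is down; its handle is at scene (357,240).

View pics/wrist0.png

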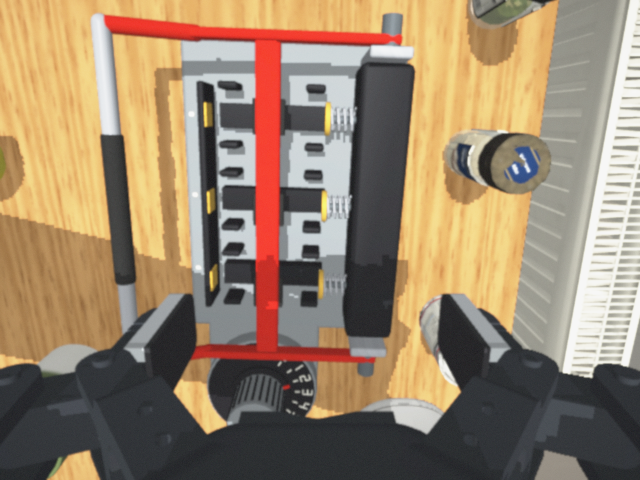

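```bash
cat > h.py <<'E'
from station import robot
import cv2, numpy as np
from scipy.spatial.transform import Rotation as R
np.set_printoptions(precision=3,suppress=True)
def ray(c,uv):
    P=np.array(c["pose"]);K=np.array(c["mtx"])
    d=P[:3,:3]@np.linalg.solve(K,[uv[0],uv[1],1]);return P[:3,3],d/np.linalg.norm(d)
def onz(c,uv,z):
    o,d=ray(c,uv);return o+d*(z-o[2])/d[2]
def tri(obs):
    A=np.zeros((3,3));b=np.zeros(3)
    for c,uv in obs:
        o,d=ray(c,uv);M=np.eye(3)-np.outer(d,d);A+=M;b+=M@o
    p=np.linalg.solve(A,b)
    res=[np.linalg.norm(np.cross(p-ray(c,uv)[0],ray(c,uv)[1])) for c,uv in obs]
    return p,max(res)
def proj(c,p):
    P=np.linalg.inv(c["pose"]);q=np.array(c["mtx"])@(P[:3,:3]@np.asarray(p,float)+P[:3,3]);return q[:2]/q[2]
def snap(n,name):
    c=robot.calibration(n);c={k:np.array(v).copy() for k,v in c.items()}
    im=robot.read_camera(n);cv2.imwrite(f"pics/{name}.png",im)
    np.savez(f"pics/{name}.npz",**c);return c,im
def load(name):
    z=np.load(f"pics/{name}.npz");return {k:z[k] for k in z},cv2.imread(f"pics/{name}.png")
def blobs(im,lo=(105,120,60),hi=(128,255,255),amin=60):
    m=cv2.inRange(cv2.cvtColor(im,cv2.COLOR_BGR2HSV),lo,hi)
    m=cv2.morphologyEx(m,cv2.MORPH_CLOSE,np.ones((5,5)))
    n,l,s,ce=cv2.connectedComponentsWithStats(m)
    out=[]
    for i in range(1,n):
        if s[i,4]>amin:
            r=cv2.minAreaRect(np.argwhere(l==i)[:,::-1].astype(np.float32));out.append((ce[i],s[i,4],cv2.boxPoints(r)))
    return out
E
python3 - <<'E'
from h import *
for n in ("scene","side"):
    c=robot.calibration(n);np.savez(f"pics/{n}0.npz",mtx=c["mtx"],pose=c["pose"])
c=robot.calibration("wrist");np.savez("pics/wrist0.npz",mtx=c["mtx"],pose=c["pose"])
for n in ("scene0","side0","wrist0"):
    c,im=load(n)
    for b in blobs(im): print(n,b[0],b[1],onz(c,b[0],22))
S,_=load("scene0");D,_=load("side0")
for a,b in [((353,346),(254,335)),((425,333),(320,356)),((343,192),(391,213)),]: print(tri([(S,a),(D,b)]))
E
```

```text
scene0 [342.175 191.884] 378 [ 421.615 -321.266   22.   ]
scene0 [426.52  332.104] 596 [352.768 292.535  22.   ]
scene0 [352.997 345.648] 719 [524.101 301.231  22.   ]
side0 [389.411 210.887] 168 [ 444.672 -321.952   22.   ]
side0 [253.482 334.012] 517 [517.653 305.436  22.   ]
side0 [319.843 355.559] 827 [351.386 298.52   22.   ]
wrist0 [524.513 166.148] 454 [778.575  28.373  22.   ]
(array([522.397, 296.069,  12.081]), np.float64(2.2064408800375745))
(array([354.665, 290.595,  14.843]), np.float64(1.9858659987722902))
(array([ 425.879, -287.307,   41.128]), np.float64(1.8016529945503006))
```

The wrist view shows the three bays: brass contacts at (208,113), (211,201), (214,278), disc faces at about (331,118), (327,206), (324,284), and the handle from (115,140) to (125,280). The timer is at the bottom.

```bash
python3 - <<'E'
from h import *
W,im=load("wrist0");S,s=load("scene0");D,d=load("side0")
b=blobs(im,(15,120,90),(35,255,255),15)
for x in b: print(x[0],x[1],onz(W,x[0],41))
c=[onz(W,p,41) for p in ((208,113),(211,201),(214,278))]
e=[onz(W,p,41) for p in ((330,118),(325,206),(322,284))]
print(c,e)
# handle edges
for p in ((103,136),(124,136),(114,282),(134,282),(112,135),(124,282)): print(p,onz(W,p,86))
for n,k in (("scene0",S),("side0",D)):
    for x in blobs(load(n)[1],(5,130,90),(16,255,255),5): pass
    im2=load(n)[1]
cv2.imwrite("pics/crop.png",np.hstack([cv2.resize(s[190:320,250:390],None,fx=2.8,fy=2.8,interpolation=2),cv2.resize(d[195:325,230:370],None,fx=2.8,fy=2.8,interpolation=2)]))
E
```

```text
[ 84.3   159.504] 42032 [411.076  36.003  41.   ]
[445.014 187.973] 32682 [705.638  12.609  41.   ]
[154.891 162.825] 13800 [468.051  33.311  41.   ]
[521.091 101.045] 22 [759.41   81.121  41.   ]
[207.055 113.94 ] 217 [513.202  71.509  41.   ]
[326.858 119.093] 162 [607.638  67.56   41.   ]
[210.255 200.089] 192 [510.909   2.504  41.   ]
[323.224 204.441] 143 [605.032  -1.227  41.   ]
[513.117 258.005] 2061 [769.747 -48.599  41.   ]
[212.93  277.436] 172 [508.441 -66.529  41.   ]
[320.118 283.764] 127 [602.571 -72.547  41.   ]
[201.933 334.143] 223 [ 494.607 -122.072   41.   ]
[333.047 337.682] 487 [ 614.522 -125.743   41.   ]
[196.818 392.299] 1411 [ 485.067 -184.005   41.   ]
[458.15 391.45] 20 [ 734.486 -183.179   41.   ]
[ 76.704 468.   ] 941 [ 356.4   -273.261   41.   ]
[array([513.997,  72.221,  41.   ]), array([511.476,   1.731,  41.   ]), array([509.344, -67.061,  41.   ])] [array([610.115,  68.392,  41.   ]), array([606.523,  -2.557,  41.   ]), array([604.231, -72.772,  41.   ])]
(103, 136) [451.882  56.424  86.   ]
(124, 136) [466.397  56.419  86.   ]
(114, 282) [445.108 -52.044  86.   ]
(134, 282) [460.346 -52.05   86.   ]
(112, 135) [458.193  57.095  86.   ]
(124, 282) [452.727 -52.047  86.   ]
```

View pics/crop.png

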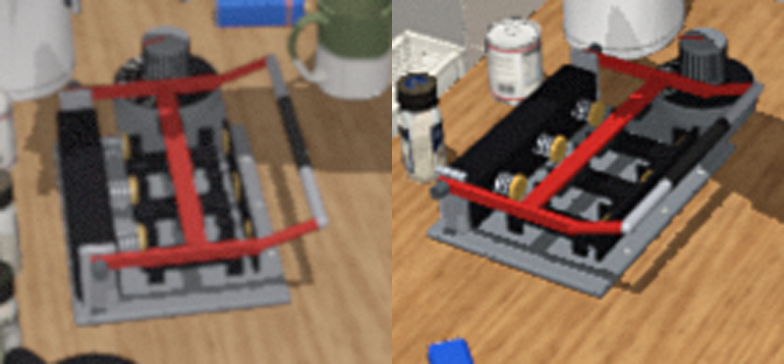

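```bash
python3 - <<'E'
from h import *
W,im=load("wrist0");S,s=load("scene0");D,d=load("side0")
print(tri([(S,(354.3,236.8)),(D,(339.3,249.6))]),tri([(W,(119,207)),(S,(354.3,236.8)),(D,(339.3,249.6))]))
yaw=-0.037;o=np.array([563.,.4,0]);M=R.from_euler('z',yaw).as_matrix()
for p in ((-105,0,86),(-10,-190,78),(137,0,250),(42,70,41),(-52,-70,41)):
    w=o+M@p;print(p,w,proj(W,w),proj(S,w),proj(D,w))
E
```

```text
(array([453.794,  -6.776,  82.326]), np.float64(3.4165146138889155)) (array([454.049,   2.565,  87.228]), np.float64(5.442990207411112))
(-105, 0, 86) [458.072   4.284  86.   ] [121.581 209.731] [353.809 239.713] [336.171 248.933]
(-10, -190, 78) [ 545.978 -189.1     78.   ] [255.192 424.904] [307.677 204.68 ] [338.86  207.907]
(137, 0, 250) [699.906  -4.668 250.   ] [609.698 338.821] [252.56  193.235] [252.326 170.205]
(42, 70, 41) [607.561  68.798  41.   ] [326.77  117.468] [299.751 276.897] [273.349 261.386]
(-52, -70, 41) [508.446 -67.629  41.   ] [213.022 278.603] [329.21  239.614] [331.391 244.049]
```

>>> jog_arm --moves '[{"dx": 0.01,"dy": -0.25,"dz": 0.05,"roll": 0.025,"fingers": 60},{"dx": 0.01,"dy": -0.48,"dz": 0.1,"roll": 0.025,"fingers": 60},{"dx": 0.01,"dy": -0.7,"dz": 0.2,"roll": 0.025,"fingers": 60},{"dx": 0.01,"dy": -0.71,"dz": 0.4,"roll": 0.025,"fingers": 60},{"dx": 0.01,"dy": -0.71,"dz": 0.5,"roll": 0.025,"fingers": 60},{"dx": 0.01,"dy": -0.71,"dz": 0.5,"roll": 0.025,"fingers": 60},{"dx": 0.01,"dy": -0.71,"dz": 0.5,"roll": 0.025,"fingers": 60},{"dx": 0.01,"dy": -0.71,"dz": 0.5,"roll": 0.025,"fingers": 60}]'

```text
t: 0.95
ee_pos: [458.8, 1.8, 205.4]
tcp_rot: [2.262, 2.178, 0.001]
ft_force: [-0.4, 0.8, 0.4]
gripper_width: 0.7
gripper_force: 0.0
```

```bash
python3 - <<'E'
from h import *
c,im=snap("wrist","w1")
for x in blobs(im,(0,170,90),(6,255,255),60): print(x[0],x[1],x[2].tolist())
print(proj(c,(458,4.3,86)),proj(c,(456,2.5,86)),proj(c,(460.,58,86)))
W,_=load("wrist0")
E
```

```text
[516.954 168.741] 13157 [[473.6934509277344, 351.2635803222656], [517.6287841796875, -5.100549221038818], [559.121337890625, 0.014984130859375], [515.18603515625, 356.3791198730469]]
[494.386 438.988] 643 [[478.0, 426.0], [516.0, 426.0], [516.0, 448.0], [478.0, 448.0]]
[572.82  432.887] 133 [[563.5055541992188, 427.36981201171875], [569.3923950195312, 421.97357177734375], [584.7094116210938, 438.6829833984375], [578.8225708007812, 444.0792236328125]]
[314.796 255.92 ] [310.905 259.506] [314.584 145.077]
```

View pics/w1.png

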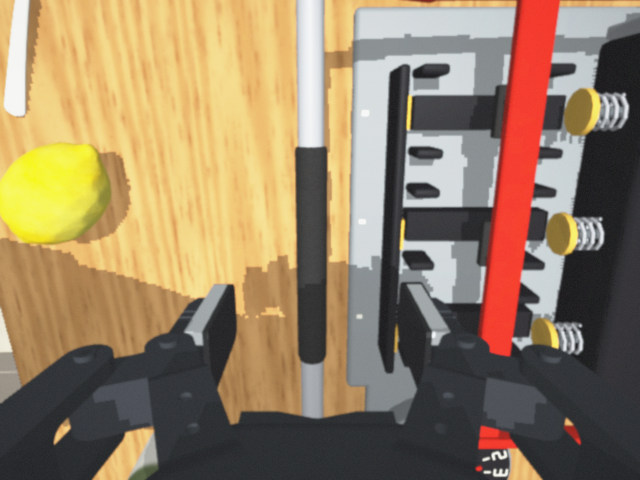

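The handle is vertical in the picture at u≈312, from v=148 to 362, between the fingers. Going down and closing on it.

>>> jog_arm --moves '[{"dy": -0.011,"dz": 0.2,"fingers": 60},{"dy": -0.011,"dz": 0.32,"fingers": 60},{"dy": -0.011,"dz": 0.32,"fingers": 40},{"dy": -0.011,"dz": 0.32,"fingers": 20},{"dy": -0.011,"dz": 0.32,"fingers": 5},{"dy": -0.011,"dz": 0.32,"fingers": 5},{"dy": -0.011,"dz": 0.32,"fingers": 5},{"dy": -0.011,"dz": 0.32,"fingers": 5}]'

```text
validation failed for argument at $.mo...
```

>>> jog_arm --moves '[{"dx": 0,"dy": -0.011,"dz": 0.2,"roll": 0,"fingers": 60},{"dx": 0,"dy": -0.011,"dz": 0.32,"roll": 0,"fingers": 60},{"dx": 0,"dy": -0.011,"dz": 0.32,"roll": 0,"fingers": 40},{"dx": 0,"dy": -0.011,"dz": 0.32,"roll": 0,"fingers": 20},{"dx": 0,"dy": -0.011,"dz": 0.32,"roll": 0,"fingers": 5},{"dx": 0,"dy": -0.011,"dz": 0.32,"roll": 0,"fingers": 5},{"dx": 0,"dy": -0.011,"dz": 0.32,"roll": 0,"fingers": 5},{"dx": 0,"dy": -0.011,"dz": 0.32,"roll": 0,"fingers": 5}]'

```text
t: 1.8
ee_pos: [456.3, 1.8, 142.1]
tcp_rot: [2.261, 2.178, 0.0]
ft_force: [-6.3, 0.1, 7.6]
gripper_width: 0.153
gripper_force: 58.4
```

>>> jog_arm --moves '[{"dx": 0,"dy": 0.026,"dz": -0.14,"roll": 0,"fingers": 5},{"dx": 0,"dy": 0.072,"dz": -0.276,"roll": 0,"fingers": 5},{"dx": 0,"dy": 0.138,"dz": -0.403,"roll": 0,"fingers": 5},{"dx": 0,"dy": 0.222,"dz": -0.518,"roll": 0,"fingers": 5},{"dx": 0,"dy": 0.323,"dz": -0.62,"roll": 0,"fingers": 5},{"dx": 0,"dy": 0.438,"dz": -0.706,"roll": 0,"fingers": 5},{"dx": 0,"dy": 0.564,"dz": -0.774,"roll": 0,"fingers": 5},{"dx": 0,"dy": 0.7,"dz": -0.82,"roll": 0,"fingers": 5}]'

```text
t: 2.6
ee_pos: [596.6, -3.2, 309.3]
tcp_rot: [2.26, 2.177, 0.003]
ft_force: [4.0, 0.2, -8.8]
gripper_width: 0.149
gripper_force: 59.2
```

>>> jog_arm --moves '[{"dx": 0,"dy": 0.07,"dz": -0.017,"roll": 0,"fingers": 5},{"dx": 0,"dy": 0.141,"dz": -0.027,"roll": 0,"fingers": 5},{"dx": 0,"dy": 0.213,"dz": -0.033,"roll": 0,"fingers": 5},{"dx": 0,"dy": 0.284,"dz": -0.033,"roll": 0,"fingers": 5},{"dx": 0,"dy": 0.355,"dz": -0.03,"roll": 0,"fingers": 5},{"dx": 0,"dy": 0.426,"dz": -0.018,"roll": 0,"fingers": 5},{"dx": 0,"dy": 0.48,"dz": -0.005,"roll": 0,"fingers": 5},{"dx": 0,"dy": 0.5,"dz": 0,"roll": 0,"fingers": 5}]'

```text
t: 3.4
ee_pos: [696.9, -6.9, 306.3]
tcp_rot: [2.261, 2.178, 0.004]
ft_force: [-0.3, 0.3, 5.2]
gripper_width: 0.15
gripper_force: 65.3
```

>>> jog_arm --moves '[{"dx": 0,"dy": 0,"dz": 0,"roll": 0,"fingers": 30},{"dx": 0,"dy": 0,"dz": 0,"roll": 0,"fingers": 45},{"dx": 0,"dy": 0,"dz": -0.05,"roll": 0,"fingers": 45},{"dx": 0,"dy": -0.02,"dz": -0.18,"roll": 0,"fingers": 45},{"dx": 0,"dy": -0.2,"dz": -0.25,"roll": 0,"fingers": 60},{"dx": 0.2,"dy": -0.4,"dz": -0.25,"roll": -0.05,"fingers": 60},{"dx": 0.42,"dy": -0.5,"dz": -0.25,"roll": -0.1,"fingers": 60},{"dx": 0.64,"dy": -0.6,"dz": -0.25,"roll": -0.2,"fingers": 60}]'

```text
t: 4.2
ee_pos: [580.3, 123.6, 355.4]
tcp_rot: [1.908, 2.494, 0.001]
ft_force: [0.9, 0.9, 0.1]
gripper_width: 0.709
gripper_force: 0.0
```

```bash
python3 - <<'E'
from h import *
s=robot.get_state();print(s["joint_pos"],s["ee_pos"],s["tcp_rot"],R.from_rotvec(s["tcp_rot"]).as_matrix())
for n in ("scene","side"):
    c,im=snap(n,n+"1")
    for b in blobs(im): print(n,b[0],b[1],onz(c,b[0],17))
E
```

```text
[-0.01   0.101  0.188  1.656 -0.     1.296] [580.258 123.618 355.439] [1.908 2.494 0.001] [[-0.261  0.965  0.002]
 [ 0.965  0.261 -0.   ]
 [-0.     0.002 -1.   ]]
scene [343.179 191.875] 352 [ 417.037 -328.435   17.   ]
scene [426.523 332.086] 593 [350.816 287.796  17.   ]
scene [353.    345.645] 719 [523.012 296.581  17.   ]
side [389.411 210.887] 168 [ 447.581 -329.57    17.   ]
side [253.482 334.012] 517 [520.939 301.059  17.   ]
side [319.816 355.568] 828 [353.851 294.157  17.   ]
```

>>> jog_arm --moves '[{"dx": 0.12,"dy": -0.06,"dz": 0,"roll": -0.1,"fingers": 70},{"dx": 0.26,"dy": -0.12,"dz": 0,"roll": -0.2,"fingers": 70},{"dx": 0.4,"dy": -0.2,"dz": 0.05,"roll": -0.3,"fingers": 70},{"dx": 0.54,"dy": -0.26,"dz": 0.1,"roll": -0.4,"fingers": 70},{"dx": 0.68,"dy": -0.32,"dz": 0.15,"roll": -0.5,"fingers": 70},{"dx": 0.82,"dy": -0.38,"dz": 0.2,"roll": -0.6,"fingers": 70},{"dx": 0.94,"dy": -0.42,"dz": 0.27,"roll": -0.7,"fingers": 70},{"dx": 0.94,"dy": -0.42,"dz": 0.27,"roll": -0.8,"fingers": 70}]'

```text
t: 5.1
ee_pos: [449.7, 284.2, 299.2]
tcp_rot: [-0.157, -3.136, 0.0]
ft_force: [0.2, -0.5, 0.8]
gripper_width: 0.818
gripper_force: 0.0
```

```bash
python3 - <<'E'
from h import *
s=robot.get_state();print(s["joint_pos"],s["ee_pos"],R.from_rotvec(s["tcp_rot"]).as_matrix())
c,im=snap("wrist","w2")
for b in blobs(im,amin=300): print(b[0],b[1],b[2].tolist(),onz(c,b[0],34),[onz(c,p,34)[:2] for p in b[2]])
for b in blobs(im,(0,120,120),(12,255,255),50): print('or',b[0],b[1],onz(c,b[0],34))
E
```

```text
[ 0.317 -0.103 -0.118  1.557  0.     0.417] [449.728 284.198 299.233] [[-0.995  0.1   -0.002]
 [ 0.1    0.995 -0.   ]
 [ 0.002 -0.    -1.   ]]
[288.722  37.152] 770 [[265.5348205566406, 39.784271240234375], [301.2921447753906, 17.93259048461914], [311.4022521972656, 34.476409912109375], [275.6449279785156, 56.32809066772461]] [321.528 276.766  34.   ] [array([321.588, 259.023]), array([309.342, 287.71 ]), array([321.4  , 294.076]), array([333.928, 265.184])]
[319.523  94.018] 3947 [[278.131591796875, 61.01206970214844], [314.5343017578125, 41.29396057128906], [361.1248779296875, 127.30738830566406], [324.72216796875, 147.02549743652344]] [364.631 295.981  34.   ] [array([337.438, 266.663]), array([326.36 , 295.953]), array([393.205, 326.685]), array([405.736, 296.159])]
[370.704 243.951] 757 [[348.27545166015625, 238.33584594726562], [362.80377197265625, 222.48678588867188], [393.18865966796875, 250.33963012695312], [378.66033935546875, 266.1886901855469]] [491.802 327.954  34.   ] [array([484.789, 309.027]), array([471.965, 322.492]), array([499.581, 347.042]), array([512.958, 333.585])]
[335.711 284.289] 3095 [[292.4525146484375, 300.50225830078125], [347.20361328125, 240.2760009765625], [377.56561279296875, 267.8778076171875], [322.81451416015625, 328.10406494140625]] [526.235 294.489  34.   ] [array([537.981, 254.332]), array([486.439, 307.967]), array([514.442, 332.531]), array([568.243, 278.885])]
or [294.084  49.231] 143 [330.345 279.839  34.   ]
or [353.66  245.245] 53 [491.488 313.175  34.   ]
```

View pics/w2.png

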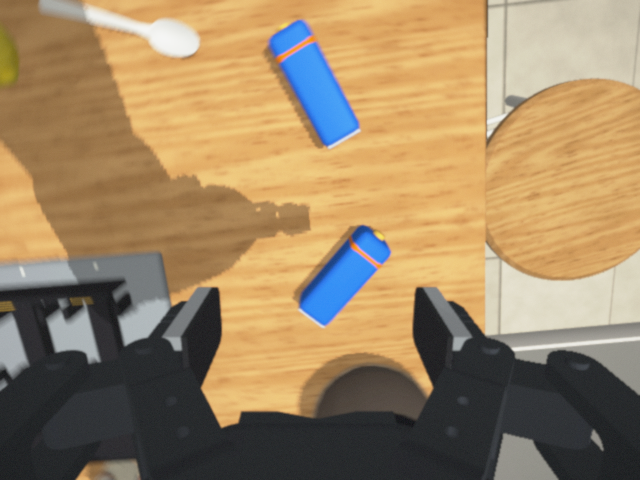

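Cell B (upper): nub at (288,25), base at (342,140). Cell A: nub at (380,236), base at (312,315). The pot is near A at the bottom. Going to B with a closer look on the way.

>>> jog_arm --moves '[{"dx": 0.15,"dy": 0,"dz": 0,"roll": -0.1,"fingers": 62},{"dx": 0.3,"dy": -0.004,"dz": 0.1,"roll": -0.2,"fingers": 62},{"dx": 0.42,"dy": -0.008,"dz": 0.25,"roll": -0.3,"fingers": 62},{"dx": 0.467,"dy": -0.008,"dz": 0.42,"roll": -0.35,"fingers": 62},{"dx": 0.467,"dy": -0.008,"dz": 0.55,"roll": -0.35,"fingers": 62},{"dx": 0.467,"dy": -0.008,"dz": 0.65,"roll": -0.35,"fingers": 62},{"dx": 0.467,"dy": -0.008,"dz": 0.7,"roll": -0.35,"fingers": 62},{"dx": 0.467,"dy": -0.008,"dz": 0.7,"roll": -0.35,"fingers": 62}]'

```text
t: 5.95
ee_pos: [358.6, 290.7, 159.5]
tcp_rot: [0.646, -3.073, 0.001]
ft_force: [-0.5, 0.1, 0.8]
gripper_width: 0.73
gripper_force: 0.0
```

```bash
cat >> h.py <<'E'
def st():
    s=robot.get_state();M=R.from_rotvec(s["tcp_rot"]).as_matrix();return s["ee_pos"],M
def cell(c,im,hint,z=34):
    """fit a cell's top face: all blue blobs near hint -> ends -> mid, yaw at height z"""
    pts=[];m=np.zeros(im.shape[:2],np.uint8)
    for b in blobs(im,amin=100):
        if np.linalg.norm(onz(c,b[0],z)[:2]-hint)<70: pts.append(b[2])
    q=np.array([onz(c,p,z)[:2] for p in np.vstack(pts)]).astype(np.float32)
    r=cv2.minAreaRect(q);bp=cv2.boxPoints(r);e=bp[1]-bp[0];f=bp[2]-bp[1]
    l=e if np.linalg.norm(e)>np.linalg.norm(f) else f
    a=np.arctan2(l[1],l[0]);a=(a+np.pi/2)%np.pi-np.pi/2
    return np.array(r[0]),r[1],a
E
python3 - <<'E'
from h import *
p,M=st();print(p,M[:,1])
c,im=snap("wrist","w3")
for b in blobs(im,amin=200): print(b[0],b[1],b[2].astype(int).tolist(),onz(c,b[0],34))
print(cell(c,im,np.array([356,292])))
W,w=load("w2");print(cell(W,w,np.array([356,292])),cell(W,w,np.array([519,300])))
S,_=load("scene0");D,_=load("side0");print(tri([(S,(283,330)),(D,(193,290))]))
E
```

```text
[358.641 290.663 159.515] [-0.402  0.915 -0.   ]
[322.917 175.302] 2232 [[289, 191], [290, 155], [356, 157], [355, 193]] [320.051 277.852  34.   ]
[321.938 266.733] 8273 [[290, 202], [355, 202], [355, 334], [290, 334]] [363.265 296.49   34.   ]
(array([354.906, 293.312]), (95.16731262207031, 35.097007751464844), np.float32(0.41351712))
(array([357.396, 292.854]), (92.8386459350586, 32.98717498779297), np.float32(0.41560185)) (array([520.035, 300.621]), (38.81373596191406, 98.38484191894531), np.float32(-0.7993389))
(array([674.93 , 304.196,  97.053]), np.float64(3.7099328334042614))
```

View pics/w3.png

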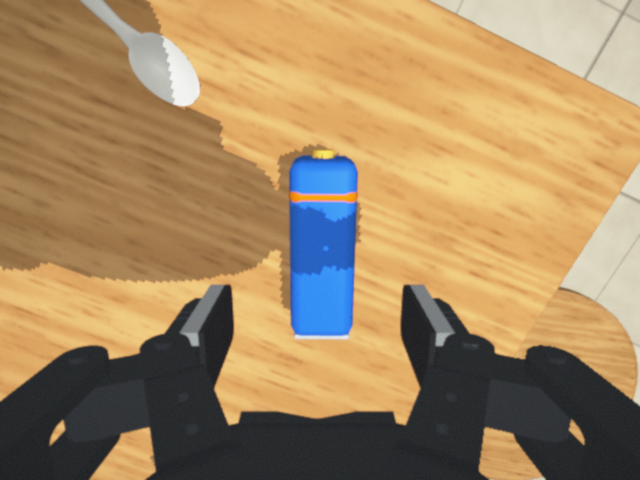

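Cell B lies straight between the fingers (u 290–355, v 155–338). The width fits a top at 34 mm. Grasping.

>>> jog_arm --moves '[{"dx": 0,"dy": 0.016,"dz": 0.2,"roll": 0,"fingers": 62},{"dx": 0,"dy": 0.016,"dz": 0.34,"roll": 0,"fingers": 62},{"dx": 0,"dy": 0.016,"dz": 0.395,"roll": 0,"fingers": 62},{"dx": 0,"dy": 0.016,"dz": 0.395,"roll": 0,"fingers": 45},{"dx": 0,"dy": 0.016,"dz": 0.395,"roll": 0,"fingers": 25},{"dx": 0,"dy": 0.016,"dz": 0.395,"roll": 0,"fingers": 25},{"dx": 0,"dy": 0.016,"dz": 0.395,"roll": 0,"fingers": 25},{"dx": 0,"dy": 0.016,"dz": 0.395,"roll": 0,"fingers": 25}]'

```text
t: 6.8
ee_pos: [358.7, 294.5, 82.9]
tcp_rot: [-0.649, 3.071, 0.001]
ft_force: [-0.4, -0.8, 7.1]
gripper_width: 0.391
gripper_force: 61.1
```

>>> jog_arm --moves '[{"dx": 0,"dy": 0.016,"dz": -0.15,"roll": 0,"fingers": 25},{"dx": 0,"dy": 0,"dz": -0.38,"roll": 0,"fingers": 25},{"dx": -0.03,"dy": -0.15,"dz": -0.55,"roll": 0.05,"fingers": 25},{"dx": -0.06,"dy": -0.33,"dz": -0.6,"roll": 0.1,"fingers": 25},{"dx": -0.09,"dy": -0.52,"dz": -0.6,"roll": 0.15,"fingers": 25},{"dx": -0.12,"dy": -0.72,"dz": -0.6,"roll": 0.2,"fingers": 25},{"dx": -0.16,"dy": -0.9,"dz": -0.6,"roll": 0.25,"fingers": 25},{"dx": -0.16,"dy": -0.9,"dz": -0.6,"roll": 0.3,"fingers": 25}]'

```text
t: 7.6
ee_pos: [461.9, 139.2, 201.9]
tcp_rot: [0.064, 3.139, -0.001]
ft_force: [-0.6, 0.0, -2.1]
gripper_width: 0.389
gripper_force: 60.1
```

```bash
cat >> h.py <<'E'
YAW=-0.037;O=np.array([563.,.4,0]);DM=R.from_euler('z',YAW).as_matrix()
def dw(p): return O+DM@np.asarray(p,float)
def to(target,angle=None):
    "print jog units from the measured pose to a TCP target and tool-y angle"
    p,M=st();d=M.T@(np.asarray(target,float)-p)/200;a=np.arctan2(M[1,1],M[0,1])
    r=None if angle is None else -((angle-a+np.pi/2)%np.pi-np.pi/2)/1.5
    print("at",p,"toolY",round(a,3),"->",d,"roll",r)
E
python3 - <<'E'
from h import *
s=robot.get_state();print(s["gripper_width"],s["gripper_force"])
to(dw((-7,0,200)),1.571+YAW)
E
```

```text
0.3887324449422346 60.0960373878479
at [461.876 139.213 201.864] toolY 1.53 -> [-0.498 -0.673  0.011] roll -0.0025568854657852156
```

>>> jog_arm --moves '[{"dx": -0.14,"dy": -0.18,"dz": 0,"roll": 0,"fingers": 25},{"dx": -0.28,"dy": -0.36,"dz": 0,"roll": 0,"fingers": 25},{"dx": -0.4,"dy": -0.54,"dz": 0,"roll": 0,"fingers": 25},{"dx": -0.48,"dy": -0.66,"dz": 0,"roll": 0,"fingers": 25},{"dx": -0.498,"dy": -0.673,"dz": 0.08,"roll": 0,"fingers": 25},{"dx": -0.498,"dy": -0.673,"dz": 0.15,"roll": 0,"fingers": 25},{"dx": -0.498,"dy": -0.673,"dz": 0.2,"roll": 0,"fingers": 25},{"dx": -0.498,"dy": -0.673,"dz": 0.2,"roll": 0,"fingers": 25}]'

```text
t: 8.4
ee_pos: [552.9, 5.9, 158.7]
tcp_rot: [-0.05, -3.138, -0.001]
ft_force: [-0.5, 0.4, -0.4]
gripper_width: 0.382
gripper_force: 60.3
```

```bash
python3 - <<'E'
from h import *
s=robot.get_state();print(s["gripper_width"],s["gripper_force"])
to(dw((-7,0,128.9)),1.571+YAW)
c,im=snap("wrist","w4")
for b in blobs(im,(15,120,90),(35,255,255),15):
    if b[1]<3000: print(b[0],b[1],onz(c,b[0],41))
for p in ((-52,70,41),(-52,0,41),(-52,-70,41),(-58,0,44)): print(p,proj(c,dw(p)))
E
```

```text
0.3818130561272314 60.27444005012512
at [552.943   5.918 158.744] toolY 1.539 -> [-0.017 -0.026  0.149] roll 0.0032290660938176785
[242.767  37.692] 455 [451.119 -21.388  41.   ]
[615.831  71.651] 83 [469.873 140.055  41.   ]
[510.455  79.015] 66 [471.429  94.368  41.   ]
[317.315 166.6  ] 533 [506.783   8.641  41.   ]
[149.346 173.162] 136 [507.272 -69.303  41.   ]
[454.033 173.066] 122 [511.833  72.006  41.   ]
[591.656 200.149] 2009 [526.778 137.853  41.   ]
[585.525 232.181] 786 [542.499 137.195  41.   ]
[316.864 238.766] 984 [541.541   7.312  41.   ]
[585.478 250.763] 1272 [551.991 138.518  41.   ]
[179.6   344.431] 65 [596.651 -66.119  41.   ]
[561.407 377.481] 27 [623.343 135.79   41.   ]
[605.935 386.742] 31 [629.939 160.577  41.   ]
[626.636 410.797] 517 [645.747 174.364  41.   ]
(-52, 70, 41) [454.394 176.9  ]
(-52, 0, 41) [304.028 176.238]
(-52, -70, 41) [153.295 175.574]
(-58, 0, 44) [303.796 163.931]
```

View pics/w4.png

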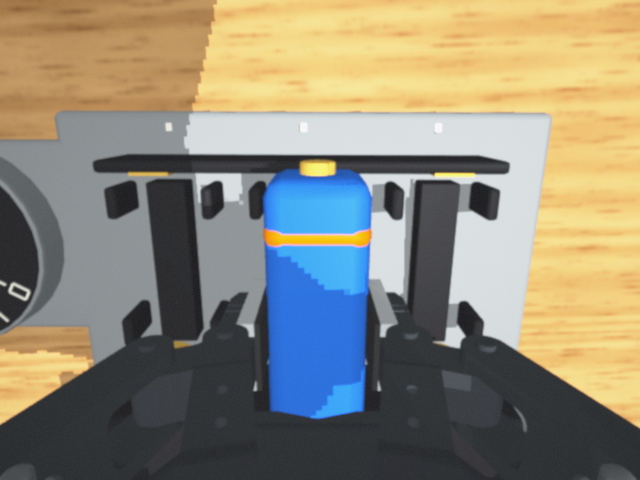

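```bash
python3 - <<'E'
from h import *
c,im=load("w4")
for y0,z in ((160,86.8),(160,98.8),(175,98.8)): print(y0,z,onz(c,(317,y0),z))
for x in (496,498,500,502,504):
  print(x,proj(c,(x,7,86.8)),proj(c,(x,7,98.8)),'root',proj(c,(x+4,7,98.8)), 'band/edge',proj(c,(x+4,7,109.8)),'base',proj(c,(x+100,7,109.8)))
hsv=cv2.cvtColor(im,cv2.COLOR_BGR2HSV)
for v in range(154,180,2): print(v,hsv[v,317],end=' ')
E
grep -n "YAW=" h.py; sed -i 's/YAW=-0.037;O=np.array(\[563.,.4,0\])/YAW=-0.035;O=np.array([562.5,-.2,0])/' h.py
```

```text
160 86.8 [499.311   8.61   86.8  ]
160 98.8 [498.145   8.614  98.8  ]
175 98.8 [502.934   8.461  98.8  ]
496 [312.051 150.509] [311.711 153.359] root [312.155 166.002] band/edge [311.829 170.194] base [321.369 439.815]
498 [312.254 156.348] [311.934 159.706] root [312.374 172.247] band/edge [312.068 176.971] base [321.533 444.433]
500 [312.455 162.143] [312.155 166.002] root [312.591 178.442] band/edge [312.306 183.688] base [321.695 449.018]
502 [312.656 167.896] [312.374 172.247] root [312.807 184.587] band/edge [312.542 190.347] base [321.856 453.571]
504 [312.854 173.606] [312.591 178.442] root [313.021 190.683] band/edge [312.775 196.949] base [322.016 458.09 ]
154 [ 96  14 187] 156 [132  26  50] 158 [20 89 63] 160 [ 21 156 162] 162 [ 21 163 204] 164 [ 29 134 247] 166 [ 30 128 247] 168 [ 30 126 247] 170 [ 30 130 247] 172 [ 30 129 247] 174 [ 29 124 247] 176 [165  23 174] 178 [109 199 197] 46:YAW=-0.037;O=np.array([563.,.4,0]);DM=R.from_euler('z',YAW).as_matrix()
```

```bash
python3 - <<'E'
from h import *
to(dw((-9.1,0,128.4)),1.571+YAW)
to(dw((5.9,0,128.4)),1.571+YAW)
E
```

```text
at [553.501   5.738 159.951] toolY 1.539 -> [-0.001 -0.028  0.158] roll 0.0019162994691446222
at [553.501   5.738 159.951] toolY 1.539 -> [-0.076 -0.028  0.158] roll 0.0019162994691446222
```

>>> jog_arm --moves '[{"dx": 0,"dy": -0.028,"dz": 0.06,"roll": 0,"fingers": 25},{"dx": 0,"dy": -0.028,"dz": 0.12,"roll": 0,"fingers": 25},{"dx": 0,"dy": -0.028,"dz": 0.158,"roll": 0,"fingers": 25},{"dx": 0,"dy": -0.028,"dz": 0.158,"roll": 0,"fingers": 25},{"dx": -0.025,"dy": -0.028,"dz": 0.158,"roll": 0,"fingers": 25},{"dx": -0.05,"dy": -0.028,"dz": 0.158,"roll": 0,"fingers": 25},{"dx": -0.078,"dy": -0.028,"dz": 0.158,"roll": 0,"fingers": 25},{"dx": -0.078,"dy": -0.028,"dz": 0.158,"roll": 0,"fingers": 25}]'

```text
t: 9.25
ee_pos: [570.1, -1.5, 129.3]
tcp_rot: [-0.052, -3.14, -0.0]
ft_force: [-7.0, -0.0, 2.2]
gripper_width: 0.382
gripper_force: 60.5
```

>>> jog_arm --moves '[{"dx": 0,"dy": 0.005,"dz": 0.03,"roll": 0,"fingers": 25},{"dx": 0,"dy": 0.005,"dz": 0.06,"roll": 0,"fingers": 25},{"dx": 0,"dy": 0.005,"dz": 0.09,"roll": 0,"fingers": 25},{"dx": 0,"dy": 0.005,"dz": 0.11,"roll": 0,"fingers": 25},{"dx": 0,"dy": 0.005,"dz": 0.11,"roll": 0,"fingers": 25},{"dx": 0.01,"dy": 0.005,"dz": 0.11,"roll": 0,"fingers": 25},{"dx": 0.018,"dy": 0.005,"dz": 0.11,"roll": 0,"fingers": 25},{"dx": 0.018,"dy": 0.005,"dz": 0.11,"roll": 0,"fingers": 25}]'

```text
t: 10.05
ee_pos: [566.1, -0.4, 107.2]
tcp_rot: [-0.052, -3.14, -0.0]
ft_force: [-4.0, 0.4, -1.5]
gripper_width: 0.381
gripper_force: 63.5
```

>>> jog_arm --moves '[{"dx": 0,"dy": 0,"dz": 0.003,"roll": 0,"fingers": 38},{"dx": 0,"dy": 0,"dz": 0.003,"roll": 0,"fingers": 46},{"dx": 0,"dy": 0,"dz": 0.003,"roll": 0,"fingers": 50},{"dx": 0,"dy": 0,"dz": 0,"roll": 0,"fingers": 50},{"dx": 0,"dy": 0,"dz": -0.12,"roll": 0,"fingers": 50},{"dx": 0,"dy": 0,"dz": -0.33,"roll": 0,"fingers": 50},{"dx": 0,"dy": 0.05,"dz": -0.55,"roll": 0,"fingers": 55},{"dx": 0,"dy": 0.15,"dz": -0.7,"roll": 0,"fingers": 60}]'

```text
t: 10.85
ee_pos: [568.2, 28.9, 250.8]
tcp_rot: [0.055, 3.138, -0.001]
ft_force: [1.5, 0.2, 0.2]
gripper_width: 0.703
gripper_force: 0.0
```

```bash
python3 - <<'E'
from h import *
c,im=snap("wrist","w5");s,a=snap("scene","scene2");d,b=snap("side","side2")
to((520,300.6,180),.776)
for k in (a,b):
    cc=s if k is a else d
    for x in blobs(k): print(x[0],x[1],onz(cc,x[0],17))
E
```

```text
at [568.724  30.129 250.137] toolY 1.539 -> [0.288 1.344 0.348] roll 0.5085830805509208
[342.175 191.884] 378 [ 420.027 -328.988   17.   ]
[314.76  255.941] 629 [553.144 -36.229  17.   ]
[353.006 345.657] 721 [523.008 296.619  17.   ]
[389.411 210.887] 168 [ 447.581 -329.57    17.   ]
[302.424 252.377] 547 [576.712 -28.689  17.   ]
[253.465 334.008] 518 [520.979 301.064  17.   ]
```

View pics/w5.png

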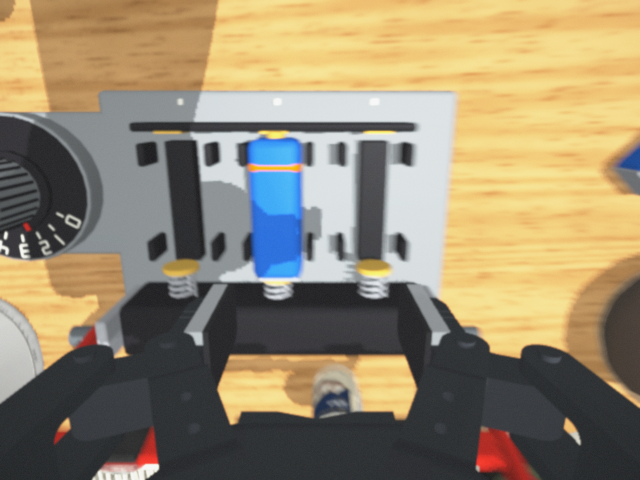

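The cell lies straight in the centre bay, nub behind the lip at (275,133), base on the disc at (277,278). On to cell A.

>>> jog_arm --moves '[{"dx": 0.04,"dy": 0.18,"dz": 0,"roll": 0.05,"fingers": 62},{"dx": 0.09,"dy": 0.38,"dz": 0,"roll": 0.12,"fingers": 62},{"dx": 0.13,"dy": 0.6,"dz": 0,"roll": 0.2,"fingers": 62},{"dx": 0.17,"dy": 0.82,"dz": 0.05,"roll": 0.3,"fingers": 62},{"dx": 0.21,"dy": 0.98,"dz": 0.1,"roll": 0.38,"fingers": 62},{"dx": 0.21,"dy": 0.98,"dz": 0.2,"roll": 0.46,"fingers": 62},{"dx": 0.21,"dy": 0.98,"dz": 0.25,"roll": 0.508,"fingers": 62},{"dx": 0.21,"dy": 0.98,"dz": 0.25,"roll": 0.508,"fingers": 62}]'

```text
t: 11.8
ee_pos: [530.5, 226.6, 194.1]
tcp_rot: [-1.216, -2.893, 0.004]
ft_force: [-0.4, 0.1, 0.5]
gripper_width: 0.726
gripper_force: 0.0
```

```bash
python3 - <<'E'
from h import *
c,im=snap("wrist","w6")
print(cell(c,im,np.array([520,300])))
for b in blobs(im,amin=200): print(b[0],b[1],b[2].astype(int).tolist(),onz(c,b[0],34))
to((520,300.6,150),.776)
E
```

```text
(array([522.446, 300.798]), (37.559043884277344, 94.72531127929688), np.float32(-0.77280664))
[403.492  60.605] 1792 [[367, 47], [435, 42], [437, 73], [370, 78]] [495.014 328.463  34.   ]
[398.695 149.242] 8223 [[365, 216], [369, 82], [433, 84], [429, 218]] [527.199 295.454  34.   ]
[121.592 466.401] 1360 [[89, 477], [115, 442], [154, 471], [127, 506]] [549.685  11.063  34.   ]
at [531.181 226.439 195.544] toolY 0.777 -> [0.303 0.221 0.228] roll 0.0007079377860998252
```

>>> jog_arm --moves '[{"dx": 0.14,"dy": 0.11,"dz": 0,"roll": 0,"fingers": 64},{"dx": 0.28,"dy": 0.21,"dz": 0.08,"roll": 0,"fingers": 64},{"dx": 0.297,"dy": 0.224,"dz": 0.2,"roll": 0,"fingers": 64},{"dx": 0.297,"dy": 0.224,"dz": 0.36,"roll": 0,"fingers": 64},{"dx": 0.297,"dy": 0.224,"dz": 0.5,"roll": 0,"fingers": 64},{"dx": 0.297,"dy": 0.224,"dz": 0.562,"roll": 0,"fingers": 64},{"dx": 0.297,"dy": 0.224,"dz": 0.562,"roll": 0,"fingers": 50},{"dx": 0.297,"dy": 0.224,"dz": 0.562,"roll": 0,"fingers": 25}]'

```text
t: 12.65
ee_pos: [523.2, 300.5, 86.3]
tcp_rot: [1.216, 2.896, 0.002]
ft_force: [-0.0, -0.3, -0.1]
gripper_width: 0.429
gripper_force: 0.0
```

>>> jog_arm --moves '[{"dx": 0,"dy": 0,"dz": 0,"roll": 0,"fingers": 25},{"dx": 0,"dy": 0,"dz": 0,"roll": 0,"fingers": 25},{"dx": 0,"dy": 0,"dz": 0,"roll": 0,"fingers": 25},{"dx": 0,"dy": 0,"dz": 0,"roll": 0,"fingers": 25},{"dx": 0,"dy": 0,"dz": 0,"roll": 0,"fingers": 25},{"dx": 0,"dy": 0,"dz": 0,"roll": 0,"fingers": 25},{"dx": 0,"dy": 0,"dz": 0,"roll": 0,"fingers": 25},{"dx": 0,"dy": 0,"dz": 0,"roll": 0,"fingers": 25}]'

```text
t: 13.45
ee_pos: [523.6, 300.8, 86.9]
tcp_rot: [1.216, 2.894, 0.003]
ft_force: [-0.5, -0.5, 6.9]
gripper_width: 0.383
gripper_force: 61.0
```

```bash
python3 - <<'E'
from h import *
s=robot.get_state();print(s["gripper_width"],s["gripper_force"],s["ft_force"])
to(dw((-9.1,70,200)),1.571+YAW)
E
```

```text
0.38272455482830475 60.99434852600098 [-0.52  -0.527  6.938]
at [523.552 300.835  86.863] toolY 0.776 -> [-0.938 -0.691 -0.566] roll -0.5069637858837254
```

>>> jog_arm --moves '[{"dx": 0,"dy": 0,"dz": -0.15,"roll": 0,"fingers": 25},{"dx": 0,"dy": 0,"dz": -0.38,"roll": -0.05,"fingers": 25},{"dx": -0.12,"dy": -0.1,"dz": -0.55,"roll": -0.1,"fingers": 25},{"dx": -0.28,"dy": -0.22,"dz": -0.566,"roll": -0.17,"fingers": 25},{"dx": -0.44,"dy": -0.34,"dz": -0.566,"roll": -0.25,"fingers": 25},{"dx": -0.6,"dy": -0.46,"dz": -0.566,"roll": -0.33,"fingers": 25},{"dx": -0.78,"dy": -0.58,"dz": -0.566,"roll": -0.42,"fingers": 25},{"dx": -0.938,"dy": -0.691,"dz": -0.566,"roll": -0.507,"fingers": 25}]'

```text
t: 14.25
ee_pos: [555.3, 68.0, 198.8]
tcp_rot: [0.046, 3.14, -0.0]
ft_force: [-0.4, -0.4, -1.2]
gripper_width: 0.383
gripper_force: 60.2
```

>>> jog_arm --moves '[{"dx": 0,"dy": 0,"dz": 0.1,"roll": 0,"fingers": 25},{"dx": 0,"dy": 0,"dz": 0.18,"roll": 0,"fingers": 25},{"dx": 0,"dy": 0,"dz": 0.18,"roll": 0,"fingers": 25},{"dx": 0,"dy": 0,"dz": 0.18,"roll": 0,"fingers": 25},{"dx": 0,"dy": 0,"dz": 0.18,"roll": 0,"fingers": 25},{"dx": 0,"dy": 0,"dz": 0.18,"roll": 0,"fingers": 25},{"dx": 0,"dy": 0,"dz": 0.18,"roll": 0,"fingers": 25},{"dx": 0,"dy": 0,"dz": 0.18,"roll": 0,"fingers": 25}]'

```text
t: 15.05
ee_pos: [555.2, 70.1, 162.5]
tcp_rot: [0.054, 3.141, -0.0]
ft_force: [0.5, 0.4, -1.9]
gripper_width: 0.383
gripper_force: 60.2
```

```bash
cat >> h.py <<'E'
def held(c,im,dz):
    "nub of the held cell: tip from its root edge (z +6) and lateral; dz = TCP z above the cell's middle"
    p,M=st();hsv=cv2.cvtColor(im,cv2.COLOR_BGR2HSV)
    z=p[2]-dz
    m=cv2.inRange(hsv,(15,100,150),(35,255,255));m[:, :290]=0;m[:,345:]=0
    v,u=np.nonzero(m[130:195]);v=v+130
    rows=[r for r in range(130,195) if (v==r).sum()>15]
    print("nub rows",rows[0],rows[-1],"u",np.median(u))
    a=onz(c,(np.median(u),rows[-1]+.5),z+6);root=M.T@(a-p);print("root tool",root,"-> mid at tool x",root[0]-48)
E
python3 - <<'E'
from h import *
c,im=snap("wrist","w7");s=robot.get_state();print(s["gripper_width"],s["gripper_force"],s["ft_force"])
held(c,im,69.9)
for b in blobs(im,(15,120,90),(35,255,255),15):
    if b[1]<1000: print(b[0],b[1],onz(c,b[0],42))
for p in ((-52,70,42),(-52,-70,42)): print(p,dw(p),proj(c,dw(p)))
c4,im4=load("w4")
to(dw((-9.1,70,62.5+69.9)),1.571+YAW)
E
```

```text
0.38245981595462364 60.20231008529663 [ 0.954 -0.724 -0.781]
nub rows 165 179 u 316.0
root tool [47.736  0.611 63.881] -> mid at tool x -0.2640541172540978
[437.179   1.103] 39 [442.057 125.818  42.   ]
[489.269  42.231] 26 [458.861 149.096  42.   ]
[518.284  55.392] 306 [464.605 162.186  42.   ]
[459.6   55.05] 20 [463.577 136.549  42.   ]
[491.841  69.773] 44 [470.099 151.111  42.   ]
[387.25  77.45] 60 [471.68  105.076  42.   ]
[575.774 138.943] 53 [501.332 192.157  42.   ]
[605.125 142.25 ] 16 [503.304 205.906  42.   ]
[316.002 171.385] 481 [512.041  72.093  42.   ]
[ 17.306 171.083] 108 [506.992 -68.021  42.   ]
[165.781 173.987] 311 [510.788   1.414  42.   ]
[165.458 224.469] 273 [535.242  -2.042  42.   ]
[317.019 241.011] 913 [546.255  71.385  42.   ]
[512.823 414.117] 350 [651.385 177.398  42.   ]
[473.905 457.169] 644 [680.31  157.656  42.   ]
[141.01  476.619] 97 [687.342 -37.014  42.   ]
(-52, 70, 42) [512.981  71.577  42.   ] [314.976 173.424]
(-52, -70, 42) [508.082 -68.338  42.   ] [ 17.175 173.43 ]
at [555.128  70.025 162.359] toolY 1.536 -> [-0.004  0.     0.15 ] roll 0.00013222050071718763
```

View pics/w7.png

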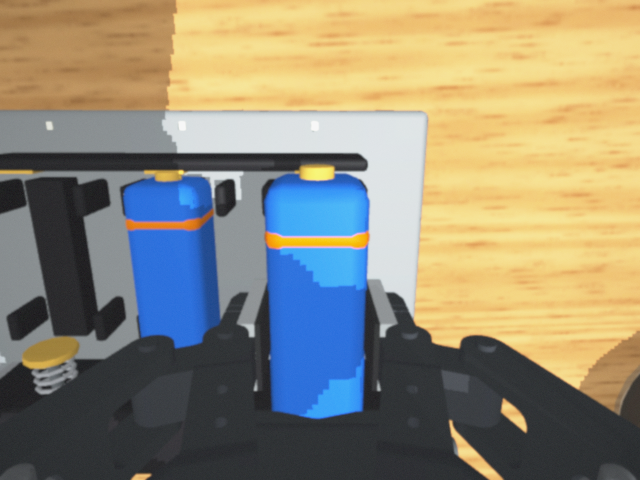

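Held cell is straight, nub at (317,172) over the left bay; the contact of bay c agrees with the dock pose within 1 mm. Inserting.

>>> jog_arm --moves '[{"dx": 0,"dy": 0,"dz": 0.06,"roll": 0,"fingers": 25},{"dx": 0,"dy": 0,"dz": 0.12,"roll": 0,"fingers": 25},{"dx": 0,"dy": 0,"dz": 0.15,"roll": 0,"fingers": 25},{"dx": 0,"dy": 0,"dz": 0.15,"roll": 0,"fingers": 25},{"dx": -0.025,"dy": 0,"dz": 0.15,"roll": 0,"fingers": 25},{"dx": -0.05,"dy": 0,"dz": 0.15,"roll": 0,"fingers": 25},{"dx": -0.075,"dy": 0,"dz": 0.15,"roll": 0,"fingers": 25},{"dx": -0.075,"dy": 0,"dz": 0.15,"roll": 0,"fingers": 25}]'

```text
t: 15.9
ee_pos: [569.9, 69.4, 131.8]
tcp_rot: [-0.055, -3.139, -0.0]
ft_force: [-6.4, 0.4, -0.0]
gripper_width: 0.385
gripper_force: 60.4
```

>>> jog_arm --moves '[{"dx": 0,"dy": 0,"dz": 0.03,"roll": 0,"fingers": 25},{"dx": 0,"dy": 0,"dz": 0.06,"roll": 0,"fingers": 25},{"dx": 0,"dy": 0,"dz": 0.09,"roll": 0,"fingers": 25},{"dx": 0,"dy": 0,"dz": 0.104,"roll": 0,"fingers": 25},{"dx": 0,"dy": 0,"dz": 0.104,"roll": 0,"fingers": 25},{"dx": 0.01,"dy": 0,"dz": 0.104,"roll": 0,"fingers": 25},{"dx": 0.016,"dy": 0,"dz": 0.104,"roll": 0,"fingers": 25},{"dx": 0.016,"dy": 0,"dz": 0.104,"roll": 0,"fingers": 25}]'

```text
t: 16.7
ee_pos: [566.6, 69.5, 111.2]
tcp_rot: [-0.055, -3.141, 0.0]
ft_force: [-3.8, 0.0, -1.1]
gripper_width: 0.382
gripper_force: 60.5
```

>>> jog_arm --moves '[{"dx": 0,"dy": 0,"dz": 0.003,"roll": 0,"fingers": 38},{"dx": 0,"dy": 0,"dz": 0.003,"roll": 0,"fingers": 46},{"dx": 0,"dy": 0,"dz": 0.003,"roll": 0,"fingers": 50},{"dx": 0,"dy": 0,"dz": 0,"roll": 0,"fingers": 50},{"dx": 0,"dy": 0,"dz": -0.12,"roll": 0,"fingers": 50},{"dx": 0,"dy": 0,"dz": -0.33,"roll": 0,"fingers": 50},{"dx": 0,"dy": -0.1,"dz": -0.56,"roll": 0,"fingers": 55},{"dx": 0.05,"dy": -0.28,"dz": -0.75,"roll": 0,"fingers": 60}]'

```text
t: 17.5
ee_pos: [556.3, 16.7, 261.8]
tcp_rot: [0.051, 3.138, -0.0]
ft_force: [0.6, -1.7, 0.9]
gripper_width: 0.703
gripper_force: 0.0
```

>>> jog_arm --moves '[{"dx": 0.05,"dy": -0.2,"dz": -0.1,"roll": 0,"fingers": 62},{"dx": 0.1,"dy": -0.4,"dz": -0.2,"roll": 0,"fingers": 62},{"dx": 0.15,"dy": -0.6,"dz": -0.25,"roll": 0,"fingers": 62},{"dx": 0.2,"dy": -0.8,"dz": -0.25,"roll": 0,"fingers": 62},{"dx": 0.25,"dy": -1.0,"dz": -0.25,"roll": 0,"fingers": 62},{"dx": 0.3,"dy": -1.0,"dz": -0.25,"roll": 0,"fingers": 62},{"dx": 0.3,"dy": -1.0,"dz": -0.25,"roll": 0,"fingers": 62},{"dx": 0.3,"dy": -1.0,"dz": -0.25,"roll": 0,"fingers": 62}]'

```text
t: 18.3
ee_pos: [488.9, -181.1, 309.1]
tcp_rot: [0.054, 3.14, -0.0]
ft_force: [0.2, 1.4, -0.4]
gripper_width: 0.726
gripper_force: 0.0
```

```bash
python3 - <<'E'
from h import *
c,im=snap("wrist","w8");a,b=snap("scene","scene3");d,e=snap("side","side3")
print(st()[0])
for x in blobs(im,amin=100): print(x[0],x[1],x[2].astype(int).tolist(),onz(c,x[0],34))
for k,cc in ((b,a),(e,d)):
    for x in blobs(k): print(x[0],x[1],onz(cc,x[0],17))
E
```

```text
[ 489.175 -180.648  308.949]
[149.655  74.342] 909 [[123, 80], [126, 60], [176, 67], [173, 87]] [ 383.848 -309.723   34.   ]
[149.298 134.233] 4257 [[126, 179], [126, 87], [174, 88], [174, 179]] [ 430.169 -316.77    34.   ]
[514.672 269.201] 2618 [[490, 324], [504, 215], [559, 222], [545, 331]] [560.635  -2.645  34.   ]
[592.876 270.887] 3367 [[562, 322], [583, 214], [644, 225], [623, 334]] [564.797  68.645  34.   ]
[342.364 192.214] 360 [ 419.837 -327.052   17.   ]
[316.666 265.048] 1305 [554.58    2.134  17.   ]
[387.526 211.153] 137 [ 452.035 -325.715   17.   ]
[295.152 259.515] 1174 [578.166   8.499  17.   ]
```

View pics/w8.png

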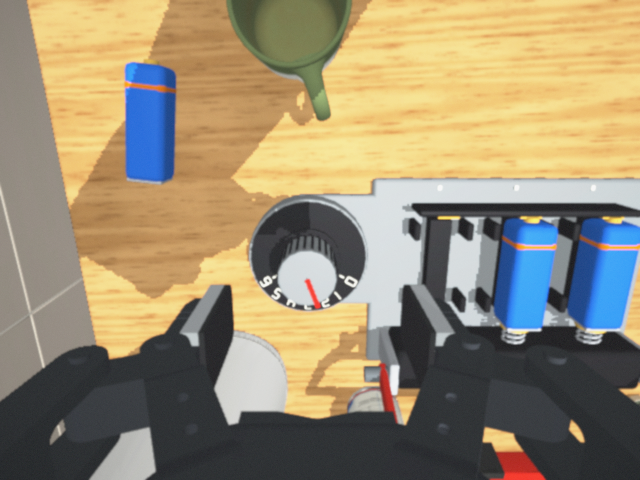

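```bash
python3 - <<'E'
from h import *
c,im=load("w8")
print(cell(c,im,np.array([413,-314])))
S,_=load("scene0");D,_=load("side0");print('kettle',tri([(S,(248,140)),(D,(320,137))]))
print('mug rim',[onz(c,p,101)[:2] for p in ((228,0),(351,0),(290,70),(322,118))])
print('red',onz(c,(306.5,281),78),onz(c,(318,306),78), onz(c,(307,272),78))
to((415,-315.5,150),1.571-.06)
E
```

```text
(array([ 423.198, -315.467]), (41.91642379760742, 95.36508178710938), np.float32(-0.15175152))
kettle (array([ 686.181, -348.425,  205.486]), np.float64(4.184580929078445))
mug rim [array([ 350.025, -229.878]), array([ 352.643, -154.246]), array([ 391.586, -193.879]), array([ 421.99 , -174.284])]
red [ 547.104 -190.293   78.   ] [ 569.287 -181.857   78.   ] [ 539.44  -189.576   78.   ]
at [ 489.175 -180.648  308.949] toolY 1.538 -> [ 0.349 -0.686  0.795] roll 0.017758812042315626
```

>>> jog_arm --moves '[{"dx": 0.05,"dy": -0.18,"dz": 0,"roll": 0,"fingers": 62},{"dx": 0.12,"dy": -0.38,"dz": 0,"roll": 0,"fingers": 62},{"dx": 0.2,"dy": -0.55,"dz": 0.1,"roll": 0.02,"fingers": 62},{"dx": 0.28,"dy": -0.67,"dz": 0.25,"roll": 0.04,"fingers": 62},{"dx": 0.33,"dy": -0.686,"dz": 0.42,"roll": 0.05,"fingers": 62},{"dx": 0.33,"dy": -0.686,"dz": 0.6,"roll": 0.05,"fingers": 62},{"dx": 0.33,"dy": -0.686,"dz": 0.72,"roll": 0.05,"fingers": 62},{"dx": 0.33,"dy": -0.686,"dz": 0.72,"roll": 0.05,"fingers": 62}]'

```text
t: 19.25
ee_pos: [417.1, -314.3, 161.2]
tcp_rot: [-0.171, -3.133, -0.007]
ft_force: [-0.8, 0.5, 1.0]
gripper_width: 0.725
gripper_force: 0.0
```

```bash
python3 - <<'E'
from h import *
c,im=snap("wrist","w9")
to((415,-315.5,86.9))
print(cell(c,im,np.array([415,-315])))
for x in blobs(im,amin=200): print(x[0],x[1],x[2].astype(int).tolist(),[onz(c,p,34)[:2].round(1).tolist() for p in x[2]])
hsv=cv2.cvtColor(im,cv2.COLOR_BGR2HSV);m=cv2.inRange(hsv,(15,100,120),(35,255,255))
b=blobs(im,amin=1000)
if b:
    u=int(b[0][0][0]); print(u,[ (v,hsv[v,u].tolist()) for v in range(325,360,3)])
E
```

```text
at [ 417.818 -315.167  163.742] toolY 1.462 -> [ 0.013 -0.004  0.384] roll None
(array([ 419.813, -320.555]), (34.86700439453125, 95.81376647949219), np.float32(-0.14207721))
[304.627 187.721] 2216 [[271, 204], [272, 167], [337, 169], [336, 206]] [[388.4, -332.4], [370.2, -329.3], [374.7, -298.0], [393.0, -300.3]]
[300.494 268.233] 6304 [[268, 343], [272, 213], [335, 214], [332, 344]] [[464.8, -344.6], [392.8, -332.7], [397.1, -301.1], [469.7, -310.1]]
304 [(325, [103, 193, 247]), (328, [103, 196, 247]), (331, [104, 192, 247]), (334, [103, 194, 247]), (337, [103, 194, 247]), (340, [104, 194, 247]), (343, [107, 180, 245]), (346, [106, 12, 243]), (349, [21, 82, 243]), (352, [23, 106, 245]), (355, [22, 113, 244]), (358, [22, 113, 244])]
```

>>> jog_arm --moves '[{"dx": -0.021,"dy": -0.026,"dz": 0.15,"roll": 0.022,"fingers": 62},{"dx": -0.021,"dy": -0.026,"dz": 0.3,"roll": 0.022,"fingers": 62},{"dx": -0.021,"dy": -0.026,"dz": 0.39,"roll": 0.022,"fingers": 62},{"dx": -0.021,"dy": -0.026,"dz": 0.39,"roll": 0.022,"fingers": 45},{"dx": -0.021,"dy": -0.026,"dz": 0.39,"roll": 0.022,"fingers": 25},{"dx": -0.021,"dy": -0.026,"dz": 0.39,"roll": 0.022,"fingers": 25},{"dx": -0.021,"dy": -0.026,"dz": 0.39,"roll": 0.022,"fingers": 25},{"dx": -0.021,"dy": -0.026,"dz": 0.39,"roll": 0.022,"fingers": 25}]'

```text
t: 20.1
ee_pos: [422.5, -323.0, 89.1]
tcp_rot: [0.224, 3.131, -0.004]
ft_force: [-0.4, 1.5, 7.2]
gripper_width: 0.385
gripper_force: 62.2
```

```bash
python3 - <<'E'
from h import *
s=robot.get_state();print(s["gripper_width"],s["gripper_force"],s["ft_force"])
to((421.5,-320.8,85))
to(dw((-9.1,-70,220)),1.571+YAW)
E
```

```text
0.38521048867484936 62.184544801712036 [-0.441  1.508  7.154]
at [ 422.544 -323.025   89.095] toolY 1.428 -> [0.007 0.01  0.02 ] roll None
at [ 422.544 -323.025   89.095] toolY 1.428 -> [-0.457  1.343 -0.656] roll -0.07186301828151749
```

>>> jog_arm --moves '[{"dx": 0,"dy": 0,"dz": -0.15,"roll": 0,"fingers": 25},{"dx": 0,"dy": 0,"dz": -0.36,"roll": 0,"fingers": 25},{"dx": 0,"dy": 0.05,"dz": -0.56,"roll": -0.02,"fingers": 25},{"dx": -0.08,"dy": 0.2,"dz": -0.656,"roll": -0.04,"fingers": 25},{"dx": -0.16,"dy": 0.4,"dz": -0.656,"roll": -0.06,"fingers": 25},{"dx": -0.23,"dy": 0.6,"dz": -0.656,"roll": -0.072,"fingers": 25},{"dx": -0.31,"dy": 0.8,"dz": -0.656,"roll": -0.072,"fingers": 25},{"dx": -0.38,"dy": 1.0,"dz": -0.656,"roll": -0.072,"fingers": 25}]'

```text
t: 20.9
ee_pos: [526.1, -133.4, 219.2]
tcp_rot: [0.055, 3.14, -0.001]
ft_force: [0.2, -0.6, -1.2]
gripper_width: 0.386
gripper_force: 61.2
```

```bash
python3 - <<'E'
from h import *
s=robot.get_state();print(s["gripper_width"],s["gripper_force"],s["ft_force"])
to(dw((-9.1,-70,165)),1.571+YAW)
E
```

```text
0.38582500546531046 61.20304226875305 [ 0.23  -0.601 -1.218]
at [ 526.15  -133.439  219.166] toolY 1.536 -> [-0.112  0.322  0.271] roll -6.574617335086685e-05
```

>>> jog_arm --moves '[{"dx": -0.06,"dy": 0.15,"dz": 0.02,"roll": 0,"fingers": 25},{"dx": -0.1,"dy": 0.28,"dz": 0.1,"roll": 0,"fingers": 25},{"dx": -0.112,"dy": 0.327,"dz": 0.2,"roll": 0,"fingers": 25},{"dx": -0.112,"dy": 0.327,"dz": 0.265,"roll": 0,"fingers": 25},{"dx": -0.112,"dy": 0.327,"dz": 0.265,"roll": 0,"fingers": 25},{"dx": -0.112,"dy": 0.327,"dz": 0.265,"roll": 0,"fingers": 25},{"dx": -0.112,"dy": 0.327,"dz": 0.265,"roll": 0,"fingers": 25},{"dx": -0.112,"dy": 0.327,"dz": 0.265,"roll": 0,"fingers": 25}]'

```text
t: 21.7
ee_pos: [550.3, -71.2, 166.2]
tcp_rot: [0.056, 3.139, -0.001]
ft_force: [0.4, -0.5, -0.9]
gripper_width: 0.384
gripper_force: 61.2
```

```bash
python3 - <<'E'
from h import *
c,im=snap("wrist","w10");s=robot.get_state();print(s["gripper_width"],s["gripper_force"],s["ft_force"])
held(c,im,72.1)
to(dw((-9.1,-70,62.5+72.1)),1.571+YAW)
E
```

```text
0.3838295075249443 61.15570306777954 [-0.017 -0.056 -0.512]
nub rows 162 176 u 317.5
root tool [48.389  0.925 66.037] -> mid at tool x 0.38903730289931104
at [550.21  -71.022 165.96 ] toolY 1.535 -> [-0.003  0.006  0.157] roll -0.0005820491163700167
```

View pics/w10.png

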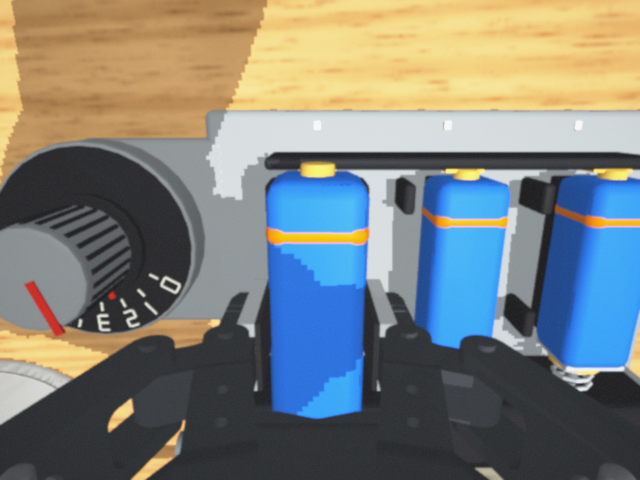

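Nub at (317,169), straight over the right bay. Inserting the same way.

>>> jog_arm --moves '[{"dx": 0,"dy": 0.005,"dz": 0.06,"roll": 0,"fingers": 25},{"dx": 0,"dy": 0.005,"dz": 0.12,"roll": 0,"fingers": 25},{"dx": 0,"dy": 0.005,"dz": 0.157,"roll": 0,"fingers": 25},{"dx": 0,"dy": 0.005,"dz": 0.157,"roll": 0,"fingers": 25},{"dx": -0.025,"dy": 0.005,"dz": 0.157,"roll": 0,"fingers": 25},{"dx": -0.05,"dy": 0.005,"dz": 0.157,"roll": 0,"fingers": 25},{"dx": -0.075,"dy": 0.005,"dz": 0.157,"roll": 0,"fingers": 25},{"dx": -0.075,"dy": 0.005,"dz": 0.157,"roll": 0,"fingers": 25}]'

```text
t: 22.55
ee_pos: [564.8, -69.7, 133.1]
tcp_rot: [-0.054, -3.139, -0.0]
ft_force: [-5.8, 0.6, -1.0]
gripper_width: 0.384
gripper_force: 61.4
```

>>> jog_arm --moves '[{"dx": 0,"dy": 0,"dz": 0.03,"roll": 0,"fingers": 25},{"dx": 0,"dy": 0,"dz": 0.06,"roll": 0,"fingers": 25},{"dx": 0,"dy": 0,"dz": 0.09,"roll": 0,"fingers": 25},{"dx": 0,"dy": 0,"dz": 0.1,"roll": 0,"fingers": 25},{"dx": 0,"dy": 0,"dz": 0.1,"roll": 0,"fingers": 25},{"dx": 0.01,"dy": 0,"dz": 0.1,"roll": 0,"fingers": 25},{"dx": 0.016,"dy": 0,"dz": 0.1,"roll": 0,"fingers": 25},{"dx": 0.016,"dy": 0,"dz": 0.1,"roll": 0,"fingers": 25}]'

```text
t: 23.35
ee_pos: [561.6, -69.7, 113.7]
tcp_rot: [-0.055, -3.141, -0.0]
ft_force: [-4.5, 1.1, 1.1]
gripper_width: 0.384
gripper_force: 61.7
```

>>> jog_arm --moves '[{"dx": 0,"dy": 0,"dz": 0.003,"roll": 0,"fingers": 38},{"dx": 0,"dy": 0,"dz": 0.003,"roll": 0,"fingers": 46},{"dx": 0,"dy": 0,"dz": 0.003,"roll": 0,"fingers": 50},{"dx": 0,"dy": 0,"dz": 0,"roll": 0,"fingers": 50},{"dx": 0,"dy": 0,"dz": -0.12,"roll": 0,"fingers": 50},{"dx": 0,"dy": 0.05,"dz": -0.33,"roll": 0,"fingers": 50},{"dx": 0,"dy": 0.2,"dz": -0.56,"roll": 0,"fingers": 55},{"dx": 0.05,"dy": 0.35,"dz": -0.75,"roll": 0,"fingers": 60}]'

```text
t: 24.15
ee_pos: [555.3, -1.9, 262.4]
tcp_rot: [0.057, 3.14, -0.0]
ft_force: [1.6, 0.4, 0.1]
gripper_width: 0.699
gripper_force: 0.0
```

```bash
python3 - <<'E'
from h import *
c,im=snap("wrist","w11");a,b=snap("scene","scene4");d,e=snap("side","side4")
print(st()[0])
for x in blobs(im,amin=100): print(x[0],x[1],x[2].astype(int).tolist(),onz(c,x[0],58))
for y in (70,0,-70):
    print(y,'tip',proj(c,dw((-52,y,47))),'root',proj(c,dw((-48,y,47))),'top base',proj(c,dw((48,y,58))))
v=np.vstack([cv2.resize(im[60:360],(640,300)),np.hstack([cv2.resize(b[180:310,250:390],(320,297)),cv2.resize(e[185:315,230:370],(320,297))])])
cv2.imwrite("pics/v1.png",v)
E
```

```text
[556.081  -0.877 264.005]
[221.835 164.738] 717 [[194, 153], [251, 153], [251, 179], [194, 179]] [516.325 -63.413  58.   ]
[324.798 163.375] 520 [[298, 153], [351, 153], [351, 178], [298, 178]] [517.964   5.814  58.   ]
[417.963 163.244] 512 [[397, 176], [398, 152], [450, 153], [449, 178]] [520.182  68.401  58.   ]
[226.33  234.981] 4941 [[197, 187], [250, 184], [255, 285], [202, 287]] [565.508 -65.142  58.   ]
[319.872 237.511] 2296 [[299, 187], [349, 187], [349, 286], [299, 286]] [569.809   0.705  58.   ]
[408.13  238.048] 1391 [[391, 284], [396, 185], [446, 188], [441, 287]] [572.514  63.043  58.   ]
70 tip [419.046 150.863] root [418.667 156.699] top base [413.693 290.53 ]
0 tip [318.096 151.046] root [318.1   156.882] top base [318.269 290.722]
-70 tip [217.116 151.228] root [217.505 157.065] top base [222.818 290.914]
```

View pics/v1.png

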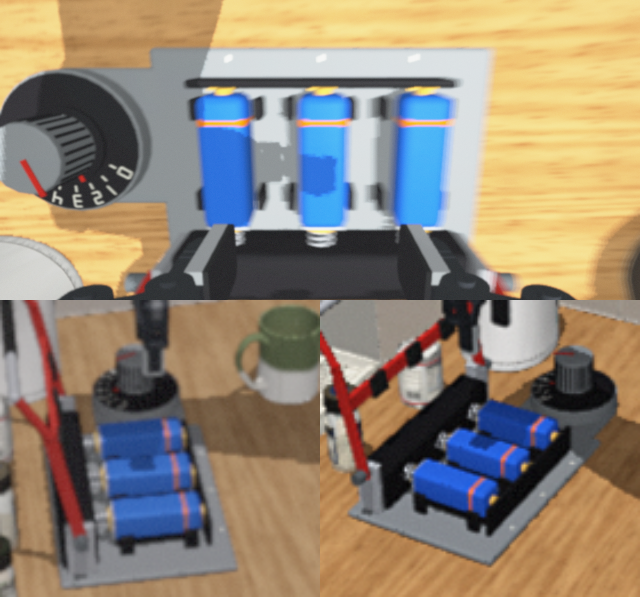

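All three cells are level and behind the lip, with bases on the discs. Their tips are at v≈87 and their bases at v≈228. Next, the clamp: rise, turn the tool a quarter, and go over the handle.

>>> jog_arm --moves '[{"dx": 0,"dy": 0,"dz": -0.2,"roll": 0.1,"fingers": 60},{"dx": 0,"dy": 0,"dz": -0.4,"roll": 0.2,"fingers": 60},{"dx": 0,"dy": 0,"dz": -0.48,"roll": 0.3,"fingers": 60},{"dx": -0.05,"dy": 0,"dz": -0.48,"roll": 0.4,"fingers": 60},{"dx": -0.2,"dy": 0,"dz": -0.48,"roll": 0.5,"fingers": 60},{"dx": -0.35,"dy": 0,"dz": -0.48,"roll": 0.6,"fingers": 60},{"dx": -0.5,"dy": 0,"dz": -0.48,"roll": 0.7,"fingers": 60},{"dx": -0.6,"dy": 0,"dz": -0.48,"roll": 0.8,"fingers": 60}]'

```text
t: 25.1
ee_pos: [676.3, -7.1, 354.0]
tcp_rot: [-1.827, -2.554, 0.001]
ft_force: [0.8, 0.5, 0.0]
gripper_width: 0.705
gripper_force: 0.0
```

```bash
python3 - <<'E'
from h import *
to((698.5,-5,350),YAW)
s,a=snap("scene","scene5");d,b=snap("side","side5")
print(robot.get_state()["joint_pos"])
E
```

```text
at [676.258  -7.076 353.991] toolY 0.329 -> [-0.026  0.109  0.02 ] roll 0.24269816368540612
[-0.203  0.378  0.5    1.697 -0.     1.036]
```

>>> jog_arm --moves '[{"dx": -0.01,"dy": 0.05,"dz": 0,"roll": 0.1,"fingers": 60},{"dx": -0.02,"dy": 0.09,"dz": 0,"roll": 0.2,"fingers": 60},{"dx": -0.026,"dy": 0.105,"dz": 0,"roll": 0.243,"fingers": 60},{"dx": -0.026,"dy": 0.105,"dz": 0.02,"roll": 0.243,"fingers": 60},{"dx": -0.026,"dy": 0.105,"dz": 0.05,"roll": 0.243,"fingers": 60},{"dx": -0.026,"dy": 0.105,"dz": 0.05,"roll": 0.243,"fingers": 60},{"dx": -0.026,"dy": 0.105,"dz": 0.05,"roll": 0.243,"fingers": 60},{"dx": -0.026,"dy": 0.105,"dz": 0.05,"roll": 0.243,"fingers": 60}]'

```text
t: 26.0
ee_pos: [696.1, -4.2, 346.6]
tcp_rot: [2.252, 2.19, 0.0]
ft_force: [0.5, 0.2, -0.3]
gripper_width: 0.704
gripper_force: 0.0
```

```bash
python3 - <<'E'
from h import *
c,im=snap("wrist","w12")
to((698.5,-5,306),YAW)
print(proj(c,(699.4,-5,250)),proj(c,(701.3,50,250)))
g=cv2.cvtColor(im,cv2.COLOR_BGR2GRAY)
for v in (20,60,100,140,180,220,260): 
    r=g[v,200:440].astype(int);print(v,r[::6].tolist())
E
```

```text
at [696.235  -4.186 346.717] toolY -0.028 -> [-0.004  0.011  0.204] roll 0.004794628284465308
[324.449 279.589] [326.022 153.453]
20 [169, 172, 163, 174, 166, 167, 166, 171, 122, 50, 52, 52, 53, 184, 185, 165, 190, 171, 189, 151, 204, 229, 224, 200, 133, 89, 91, 99, 108, 91, 46, 143, 170, 187, 184, 170, 168, 146, 131, 126]
60 [184, 185, 185, 187, 185, 188, 173, 170, 177, 135, 109, 101, 116, 158, 193, 131, 185, 178, 179, 156, 210, 231, 224, 200, 150, 185, 142, 124, 124, 119, 171, 181, 166, 186, 185, 173, 167, 131, 131, 134]
100 [135, 134, 157, 96, 177, 186, 121, 65, 52, 61, 103, 107, 72, 38, 27, 103, 119, 184, 168, 161, 214, 233, 223, 195, 165, 188, 173, 188, 195, 178, 185, 190, 183, 186, 199, 179, 165, 135, 133, 133]
140 [84, 47, 47, 34, 121, 120, 177, 59, 65, 62, 107, 109, 42, 44, 30, 108, 136, 192, 162, 166, 216, 232, 222, 191, 111, 119, 112, 78, 72, 119, 109, 108, 190, 187, 190, 172, 152, 178, 150, 144]
180 [120, 121, 118, 213, 112, 134, 183, 50, 60, 62, 103, 108, 68, 40, 30, 113, 144, 181, 158, 50, 58, 61, 62, 54, 86, 127, 112, 127, 127, 154, 181, 182, 189, 194, 179, 171, 167, 144, 137, 136]
220 [180, 170, 168, 141, 145, 180, 181, 65, 57, 60, 59, 111, 68, 40, 33, 115, 145, 159, 135, 52, 61, 60, 58, 53, 161, 200, 173, 190, 199, 179, 171, 176, 192, 196, 178, 172, 136, 136, 139, 147]
260 [126, 125, 127, 118, 179, 190, 194, 146, 52, 53, 62, 108, 76, 38, 31, 114, 120, 121, 96, 54, 58, 60, 58, 54, 110, 130, 116, 129, 131, 111, 125, 123, 138, 192, 176, 183, 140, 135, 161, 135]
```

View pics/w12.png

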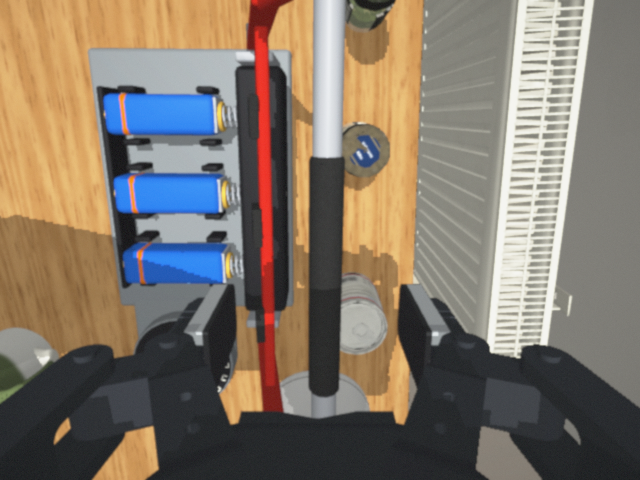

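Handle sleeve seen at u 312–341, as predicted for fully open. Gripping it.

>>> jog_arm --moves '[{"dx": -0.004,"dy": 0.014,"dz": 0.1,"roll": 0,"fingers": 60},{"dx": -0.004,"dy": 0.014,"dz": 0.2,"roll": 0,"fingers": 60},{"dx": -0.004,"dy": 0.014,"dz": 0.2,"roll": 0,"fingers": 40},{"dx": -0.004,"dy": 0.014,"dz": 0.2,"roll": 0,"fingers": 20},{"dx": -0.004,"dy": 0.014,"dz": 0.2,"roll": 0,"fingers": 5},{"dx": -0.004,"dy": 0.014,"dz": 0.2,"roll": 0,"fingers": 5},{"dx": -0.004,"dy": 0.014,"dz": 0.2,"roll": 0,"fingers": 5},{"dx": -0.004,"dy": 0.014,"dz": 0.2,"roll": 0,"fingers": 5}]'

```text
t: 26.85
ee_pos: [699.6, -5.1, 308.2]
tcp_rot: [2.251, 2.188, 0.003]
ft_force: [0.8, -0.2, 5.3]
gripper_width: 0.153
gripper_force: 58.9
```

>>> jog_arm --moves '[{"dx": 0,"dy": -0.093,"dz": -0.022,"roll": 0,"fingers": 5},{"dx": 0,"dy": -0.235,"dz": -0.037,"roll": 0,"fingers": 5},{"dx": 0,"dy": -0.378,"dz": -0.031,"roll": 0,"fingers": 5},{"dx": 0,"dy": -0.519,"dz": -0.004,"roll": 0,"fingers": 5},{"dx": 0,"dy": -0.653,"dz": 0.043,"roll": 0,"fingers": 5},{"dx": 0,"dy": -0.78,"dz": 0.111,"roll": 0,"fingers": 5},{"dx": 0,"dy": -0.894,"dz": 0.196,"roll": 0,"fingers": 5},{"dx": 0,"dy": -0.995,"dz": 0.298,"roll": 0,"fingers": 5}]'

```text
t: 27.65
ee_pos: [500.0, 1.2, 247.7]
tcp_rot: [2.251, 2.189, 0.005]
ft_force: [7.3, 2.9, -2.4]
gripper_width: 0.152
gripper_force: 61.3
```

>>> jog_arm --moves '[{"dx": 0,"dy": -0.085,"dz": 0.115,"roll": 0,"fingers": 5},{"dx": 0,"dy": -0.15,"dz": 0.242,"roll": 0,"fingers": 5},{"dx": 0,"dy": -0.196,"dz": 0.378,"roll": 0,"fingers": 5},{"dx": 0,"dy": -0.216,"dz": 0.46,"roll": 0,"fingers": 5},{"dx": 0,"dy": -0.222,"dz": 0.51,"roll": 0,"fingers": 5},{"dx": 0,"dy": -0.222,"dz": 0.525,"roll": 0,"fingers": 5},{"dx": 0,"dy": -0.222,"dz": 0.525,"roll": 0,"fingers": 5},{"dx": 0,"dy": -0.222,"dz": 0.525,"roll": 0,"fingers": 5}]'

```text
t: 28.45
ee_pos: [456.4, 1.7, 145.7]
tcp_rot: [2.251, 2.188, 0.001]
ft_force: [-13.8, 2.7, 32.3]
gripper_width: 0.149
gripper_force: 66.6
```

>>> jog_arm --moves '[{"dx": 0,"dy": 0,"dz": -0.01,"roll": 0,"fingers": 5},{"dx": 0,"dy": 0,"dz": -0.01,"roll": 0,"fingers": 25},{"dx": 0,"dy": 0,"dz": -0.01,"roll": 0,"fingers": 45},{"dx": 0,"dy": 0,"dz": -0.01,"roll": 0,"fingers": 50},{"dx": 0,"dy": 0,"dz": -0.15,"roll": 0,"fingers": 50},{"dx": 0,"dy": 0,"dz": -0.35,"roll": 0,"fingers": 60},{"dx": -0.1,"dy": 0.05,"dz": -0.55,"roll": 0,"fingers": 75},{"dx": -0.25,"dy": 0.1,"dz": -0.7,"roll": 0,"fingers": 75}]'

```text
t: 29.25
ee_pos: [474.7, -48.4, 284.2]
tcp_rot: [2.249, 2.191, 0.002]
ft_force: [0.8, -0.6, 0.3]
gripper_width: 0.881
gripper_force: 0.0
```

```bash
python3 - <<'E'
from h import *
c,im=snap("wrist","w13")
print(robot.get_state()["joint_pos"])
to(dw((-10,-190,180)),YAW)
print('handle pred',proj(c,dw((-105,0,86))),proj(c,dw((-105,0,88))))
g=cv2.cvtColor(im,cv2.COLOR_BGR2GRAY);q=proj(c,dw((-105,0,87))).astype(int)
print(q,g[q[1],q[0]-40:q[0]+40:2].tolist())
for x in blobs(im,(0,170,90),(6,255,255),60): print('red',x[0],x[1],x[2].astype(int).tolist())
for x in blobs(im,amin=100): print('blue',x[0],x[1])
S,s=snap("scene","scene6");D,d=snap("side","side6")
for n,k,i in (("scene",S,s),("side",D,d)):
    o=load(n+"0")[1];df=cv2.absdiff(o,i).max(2)>60
    print(n,'handle',proj(k,dw((-105,0,86))),'diff px in handle box',[int(df[int(v)-12:int(v)+12,int(u)-12:int(u)+12].sum()) for u,v in [proj(k,dw((-105,0,86)))]])
E
```

```text
[-0.384 -0.277 -0.292  1.547 -0.002  1.216]
at [476.982 -53.129 288.282] toolY -0.029 -> [-0.67   0.36   0.547] roll 0.00397908344083057
handle pred [287.665 144.846] [287.461 145.043]
[287 144] [219, 221, 223, 223, 219, 213, 213, 208, 206, 209, 214, 218, 221, 220, 166, 72, 67, 68, 72, 71, 75, 70, 67, 64, 60, 65, 122, 145, 149, 139, 154, 201, 205, 212, 206, 203, 201, 209, 192, 182]
red [429.824 167.626] 8452 [[296, 326], [445, -9], [549, 36], [400, 372]]
red [500.306 312.938] 373 [[473, 317], [474, 306], [526, 308], [525, 320]]
blue [381.252  41.662] 734
blue [491.323  43.214] 1348
blue [422.372  44.717] 667
blue [377.05  146.172] 615
blue [414.911 146.101] 517
blue [475.568 148.751] 776
blue [372.984 233.384] 640
blue [466.153 233.142] 773
blue [408.07  231.393] 582
scene handle [353.937 239.502] diff px in handle box [4]
side handle [336.493 248.819] diff px in handle box [162]
```

```bash
python3 - <<'E'
from h import *
ctr=dw((-10,-190,78));print(ctr)
for n in ("w8","w10","w11","w13"):
    c,im=load(n);h=cv2.cvtColor(im,cv2.COLOR_BGR2HSV)
    m=cv2.inRange(h,(0,140,90),(8,255,255))|cv2.inRange(h,(172,140,90),(180,255,255))
    v,u=np.nonzero(m);P=np.array([onz(c,(a,b),78) for a,b in zip(u,v)])
    P=P[np.linalg.norm(P[:,:2]-ctr[:2],axis=1)<30]
    if len(P)<5: print(n,len(P));continue
    L=(P-ctr)@DM
    vx,vy,x0,y0=cv2.fitLine(L[:,:2].astype(np.float32),cv2.DIST_HUBER,0,.01,.01).ravel()
    if vx<0: vx,vy=-vx,-vy
    print(n,len(P),'mean',L.mean(0)[:2],'dir cw',-np.arctan2(vy,vx),'value',3-np.arctan2(vy,vx)/.35,'ends',L[:,0].min(),L[:,0].max())
E
```

```text
[ 545.857 -189.734   78.   ]
w8 128 mean [13.169  4.577] dir cw -0.35255966 value 1.9926866 ends 0.4062887785645 24.923383451615134
w10 557 mean [11.941  2.564] dir cw -0.36497587 value 1.9572117 ends -0.6551354638850021 24.33076910490664
w11 238 mean [12.066  3.212] dir cw -0.35992482 value 1.9716433 ends -0.916217527936625 24.41702677343572
w13 10 mean [22.356  4.374] dir cw 1.1795429 value 6.370123 ends 21.173753314818274 23.162547922085285
```

>>> jog_arm --moves '[{"dx": -0.15,"dy": 0.1,"dz": -0.05,"roll": 0,"fingers": 75},{"dx": -0.32,"dy": 0.2,"dz": -0.05,"roll": 0,"fingers": 75},{"dx": -0.48,"dy": 0.28,"dz": 0,"roll": 0,"fingers": 75},{"dx": -0.6,"dy": 0.34,"dz": 0.1,"roll": 0,"fingers": 75},{"dx": -0.67,"dy": 0.36,"dz": 0.25,"roll": 0,"fingers": 75},{"dx": -0.67,"dy": 0.36,"dz": 0.4,"roll": 0,"fingers": 75},{"dx": -0.67,"dy": 0.36,"dz": 0.4,"roll": 0,"fingers": 75},{"dx": -0.67,"dy": 0.36,"dz": 0.4,"roll": 0,"fingers": 75}]'

```text
t: 30.2
ee_pos: [541.9, -183.6, 201.2]
tcp_rot: [-2.251, -2.188, 0.001]
ft_force: [0.3, 0.4, 2.0]
gripper_width: 0.877
gripper_force: 0.0
```

```bash
cat >> h.py <<'E'
def sleeve(c,im):
    ctr=dw((-10,-190,78));h=cv2.cvtColor(im,cv2.COLOR_BGR2HSV)
    m=cv2.inRange(h,(0,140,90),(8,255,255))|cv2.inRange(h,(172,140,90),(180,255,255))
    v,u=np.nonzero(m);P=np.array([onz(c,(a,b),78) for a,b in zip(u,v)])
    P=P[np.linalg.norm(P[:,:2]-ctr[:2],axis=1)<32];L=(P-ctr)@DM
    if len(L)<5: print(len(L));return
    vx,vy,x0,y0=cv2.fitLine(L[:,:2].astype(np.float32),cv2.DIST_HUBER,0,.01,.01).ravel()
    if vx*L[:,0].mean()+vy*L[:,1].mean()<0: vx,vy=-vx,-vy
    print(len(L),'mean',L.mean(0)[:2],'value',3-np.arctan2(vy,vx)/.35,'by mean',3-np.arctan2(L[:,1].mean(),L[:,0].mean())/.35)
E
python3 - <<'E'
from h import *
c,im=snap("wrist","w14");sleeve(c,im)
to(dw((-10,-190,113)),YAW)
print('sleeve top pred',proj(c,dw((-10,-190,78))),[proj(c,dw((-10+a,-190+b,78))).astype(int).tolist() for a,b in ((24,0),(-24,0),(0,24))])
S,s=snap("scene","scene7");sleeve(S,s)
S,s=load("scene0");sleeve(S,s);S,s=load("side0");sleeve(S,s)
E
```

```text
418 mean [12.954  6.027] value 1.705916 by mean 1.7558186305489143
at [ 542.56  -184.044  202.606] toolY -0.028 -> [-0.028  0.017  0.448] roll 0.004760695165561361
sleeve top pred [325.663 269.651] [[372, 269], [278, 269], [326, 223]]
0
0
9 mean [6.976 4.865] value 1.6033745 by mean 1.2599916961917694
```

```bash
python3 - <<'E'
from h import *
c,im=snap("wrist","w15");sleeve(c,im);to(dw((-10,-190,113)),YAW)
h=cv2.cvtColor(im,cv2.COLOR_BGR2HSV);m=cv2.inRange(h,(0,140,90),(8,255,255))
v,u=np.nonzero(m[220:320,250:420]);print(len(u),(u+250).min(),(u+250).max(),(v+220).min(),(v+220).max())
n,l,s,ce=cv2.connectedComponentsWithStats(m);print([(s[i].tolist(),ce[i].round(1).tolist()) for i in range(1,n) if s[i,4]>15])
# top face: light disc circle
g=cv2.cvtColor(im,cv2.COLOR_BGR2GRAY)
ci=cv2.HoughCircles(cv2.medianBlur(g,5),cv2.HOUGH_GRADIENT,1,60,param1=100,param2=25,minRadius=38,maxRadius=56)
if ci is not None:
    for q in ci[0][:4]: print(q,(onz(c,q[:2],78)-dw((-10,-190,78)))@DM)
E
```

```text
413 mean [12.711  6.126] value 1.7228085 by mean 1.7169703024196696
at [ 543.184 -184.493  203.701] toolY -0.028 -> [-0.025  0.013  0.454] roll 0.004801767430237784
410 320 369 225 271
[([113, 0, 419, 147, 11833], [315.5, 104.9]), ([356, 225, 10, 8, 60], [360.8, 228.5]), ([320, 248, 50, 24, 350], [345.3, 259.9])]
[319.5 262.5  46.6] [-1.541  2.088  0.   ]
```

```bash
python3 - <<'E'
from h import *
def ang(c,uv,z):
    q=(onz(c,uv,z)-dw((-10,-190,0)))@DM;return q[:2].round(1),3-np.arctan2(q[1],q[0])/.35
for n in ("w15","w10","w11","w8"):
    c,im=load(n);h=cv2.cvtColor(im,cv2.COLOR_BGR2HSV);m=cv2.inRange(h,(0,140,90),(8,255,255))
    k,l,s,ce=cv2.connectedComponentsWithStats(m)
    for i in range(1,k):
        if 15<s[i,4]<700:
            q=(onz(c,ce[i],78)-dw((-10,-190,78)))@DM
            if np.linalg.norm(q)<60:
                v,u=np.nonzero(l==i);L=np.array([((onz(c,(a,b),78)-dw((-10,-190,78)))@DM)[:2] for a,b in zip(u,v)],np.float32)
                vx,vy,_,_=cv2.fitLine(L,cv2.DIST_L2,0,.01,.01).ravel()
                if vx<0:vx,vy=-vx,-vy
                print(n,s[i,4],ce[i],'line',3-np.arctan2(vy,vx)/.35,L.mean(0),'as dot z33',ang(c,ce[i],33))
E
```

```text
w15 60 [360.833 228.5  ] line 1.8049475 [18.993 20.261] as dot z33 (array([24.3,  8.1]), np.float64(2.082841279071366))
w15 350 [345.271 259.871] line 1.9536984 [11.603  3.581] as dot z33 (array([ 15.2, -12.4]), np.float64(4.957370247453786))
w10 557 [ 44.557 309.061] line 1.962646 [11.941  2.564] as dot z33 (array([ 34.3, -30.5]), np.float64(5.074582755656051))
w10 50 [111.48 295.14] line 3.7577643 [ 5.41 32.15] as dot z33 (array([26.1,  7.5]), np.float64(2.2000873145459026))
w11 237 [ 33.291 239.046] line 1.9655606 [12.017  3.189] as dot z33 (array([ 25.5, -29.5]), np.float64(5.450828329084534))
w11 41 [ 81.707 238.366] line 1.7666827 [11.563 34.952] as dot z33 (array([25.1,  7.9]), np.float64(2.132867558238118))
w8 128 [312.891 294.664] line 1.9950529 [13.169  4.577] as dot z33 (array([33.7,  4.2]), np.float64(2.649414790075239))
```

Sleeve stands at 2. It needs +0.70 rad clockwise (roll +0.467). Descending and gripping.

>>> jog_arm --moves '[{"dx": -0.025,"dy": 0.013,"dz": 0.1,"roll": 0.003,"fingers": 72},{"dx": -0.025,"dy": 0.013,"dz": 0.25,"roll": 0.003,"fingers": 72},{"dx": -0.025,"dy": 0.013,"dz": 0.38,"roll": 0.003,"fingers": 72},{"dx": -0.025,"dy": 0.013,"dz": 0.452,"roll": 0.003,"fingers": 72},{"dx": -0.025,"dy": 0.013,"dz": 0.452,"roll": 0.003,"fingers": 60},{"dx": -0.025,"dy": 0.013,"dz": 0.452,"roll": 0.003,"fingers": 40},{"dx": -0.025,"dy": 0.013,"dz": 0.452,"roll": 0.003,"fingers": 40},{"dx": -0.025,"dy": 0.013,"dz": 0.452,"roll": 0.003,"fingers": 40}]'

```text
t: 31.15
ee_pos: [544.8, -189.9, 113.2]
tcp_rot: [2.258, 2.184, -0.001]
ft_force: [-7.6, 1.6, 2.6]
gripper_width: 0.55
gripper_force: 62.4
```

>>> jog_arm --moves '[{"dx": 0,"dy": 0,"dz": 0,"roll": 0.08,"fingers": 40},{"dx": 0,"dy": 0,"dz": 0,"roll": 0.16,"fingers": 40},{"dx": 0,"dy": 0,"dz": 0,"roll": 0.24,"fingers": 40},{"dx": 0,"dy": 0,"dz": 0,"roll": 0.32,"fingers": 40},{"dx": 0,"dy": 0,"dz": 0,"roll": 0.4,"fingers": 40},{"dx": 0,"dy": 0,"dz": 0,"roll": 0.467,"fingers": 40},{"dx": 0,"dy": 0,"dz": 0,"roll": 0.467,"fingers": 40},{"dx": 0,"dy": 0,"dz": 0,"roll": 0.467,"fingers": 40}]'

```text
t: 31.95
ee_pos: [545.4, -190.2, 113.2]
tcp_rot: [2.867, 1.281, 0.001]
ft_force: [-5.9, 0.2, 5.9]
gripper_width: 0.545
gripper_force: 62.9
```

```bash
python3 - <<'E'
from h import *
s=robot.get_state();p,M=st();print(p,np.arctan2(M[1,1],M[0,1]),s["torque"],s["ft_force"],s["gripper_width"],s["joint_pos"])
E
```

```text
[ 545.39  -190.159  113.214] -0.7304221757003011 [ 0.138  1.247 -0.034] [-5.86   0.235  5.88 ] 0.544962866027012 [-0.562  0.091 -0.266  1.213 -0.001  1.74 ]
```

>>> jog_arm --moves '[{"dx": 0,"dy": 0,"dz": 0,"roll": 0.467,"fingers": 55},{"dx": 0,"dy": 0,"dz": 0,"roll": 0,"fingers": 65},{"dx": 0,"dy": 0,"dz": 0,"roll": 0,"fingers": 70},{"dx": 0,"dy": 0,"dz": -0.15,"roll": 0,"fingers": 70},{"dx": 0,"dy": 0,"dz": -0.35,"roll": 0,"fingers": 70},{"dx": 0,"dy": 0,"dz": -0.55,"roll": 0,"fingers": 70},{"dx": 0,"dy": 0,"dz": -0.7,"roll": 0,"fingers": 70},{"dx": 0,"dy": 0,"dz": -0.7,"roll": 0,"fingers": 70}]'

```text
t: 32.75
ee_pos: [546.9, -190.8, 257.5]
tcp_rot: [2.864, 1.274, 0.008]
ft_force: [0.1, -0.2, 0.1]
gripper_width: 0.818
gripper_force: 0.0
```

```bash
python3 - <<'E'
from h import *
c,im=snap("wrist","w16");h=cv2.cvtColor(im,cv2.COLOR_BGR2HSV);m=cv2.inRange(h,(0,140,90),(8,255,255))
k,l,s,ce=cv2.connectedComponentsWithStats(m)
for i in range(1,k):
    if 15<s[i,4]<900:
        q=(onz(c,ce[i],78)-dw((-10,-190,78)))@DM
        if np.linalg.norm(q)<60:
            v,u=np.nonzero(l==i);L=np.array([((onz(c,(a,b),78)-dw((-10,-190,78)))@DM)[:2] for a,b in zip(u,v)],np.float32)
            vx,vy,_,_=cv2.fitLine(L,cv2.DIST_L2,0,.01,.01).ravel()
            if vx<0:vx,vy=-vx,-vy
            print(s[i,4],ce[i],'value',3-np.arctan2(vy,vx)/.35,L.mean(0))
S,s1=snap("scene","scene8");D,d1=snap("side","side8")
for n,k,i in (("scene",S,s1),("side",D,d1)):
    o=load(n+"0")[1];df=cv2.absdiff(o,i).max(2)>60
    for nm,p in (("handle",(-105,0,86)),("armL",(-40,124,95)),("armR",(-60,-124,90))):
        u,v=proj(k,dw(p)).astype(int);print(n,nm,u,v,int(df[v-8:v+8,u-8:u+8].sum()))
    print(n,[(x[0].round(0).tolist(),int(x[1])) for x in blobs(i,amin=20)])
    kk,l,st_,ce=cv2.connectedComponentsWithStats(df.astype(np.uint8))
    print([(st_[j].tolist()) for j in range(1,kk) if st_[j,4]>60])
E
```

```text
40 [346.225 203.375] value 4.3360424 [26.709 -0.82 ]
225 [332.964 224.04 ] value 4.027788 [11.814 -5.784]
scene handle 353 239 6
scene armL 336 270 113
scene armR 329 212 74
scene [([304.0, 256.0], 621), ([326.0, 253.0], 560)]
[[258, 0, 33, 120, 1808], [561, 2, 78, 248, 9538], [327, 25, 183, 29, 824], [310, 35, 19, 67, 699], [486, 55, 58, 156, 2568], [581, 65, 9, 36, 105], [291, 101, 40, 58, 645], [579, 111, 9, 23, 82], [263, 121, 65, 71, 1269], [282, 130, 24, 6, 76], [573, 143, 9, 21, 72], [563, 172, 13, 32, 114], [287, 187, 18, 24, 133], [327, 186, 32, 14, 388], [317, 193, 15, 21, 107], [330, 201, 22, 11, 111], [391, 205, 30, 15, 180], [313, 231, 26, 46, 552], [292, 233, 24, 46, 670], [434, 255, 19, 28, 116], [518, 272, 28, 11, 201], [406, 318, 39, 32, 639], [332, 330, 43, 33, 754]]
side handle 336 248 70
side armL 288 264 103
side armR 343 219 49
side [([290.0, 247.0], 309), ([311.0, 254.0], 796)]
[[242, 0, 78, 113, 6082], [312, 0, 17, 30, 400], [331, 0, 12, 15, 74], [376, 0, 148, 34, 542], [371, 21, 48, 20, 241], [539, 25, 32, 18, 68], [481, 42, 24, 61, 127], [295, 45, 133, 304, 11889], [442, 78, 42, 69, 1046], [490, 101, 62, 103, 2797], [325, 107, 31, 74, 1458], [257, 112, 58, 76, 2200], [470, 147, 14, 25, 148], [571, 179, 30, 65, 703], [467, 192, 13, 15, 89], [514, 198, 17, 61, 605], [464, 226, 13, 14, 85], [284, 234, 53, 40, 787], [285, 241, 16, 14, 111], [344, 247, 15, 13, 69], [270, 254, 15, 13, 111], [509, 269, 39, 27, 190], [431, 280, 57, 52, 965], [243, 316, 24, 39, 574], [297, 345, 47, 22, 878], [464, 353, 44, 24, 502]]
```

```bash
python3 - <<'E'
from h import *
def red(i):
    h=cv2.cvtColor(i,cv2.COLOR_BGR2HSV);return cv2.inRange(h,(0,190,110),(6,255,255))|cv2.inRange(h,(176,190,110),(180,255,255))
for n,b in (("scene",(205,300,270,375)),("side",(210,290,235,360))):
    a=load(n+"0")[1];z=load(n+"8")[1];A=red(a)[b[0]:b[1],b[2]:b[3]]>0;Z=red(z)[b[0]:b[1],b[2]:b[3]]>0
    print(n,A.sum(),Z.sum(),(A&Z).sum())
    g0=cv2.cvtColor(a,6);g1=cv2.cvtColor(z,6);u,v=proj(load(n+"0")[0],dw((-105,30,86))).astype(int)
    r=cv2.matchTemplate(g1[v-20:v+20,u-20:u+20],g0[v-12:v+12,u-12:u+12],cv2.TM_CCOEFF_NORMED);print(cv2.minMaxLoc(r))
# bystanders unmoved: mug and jars by template
for n,pts in (("scene",{"mug":(376,205),"tin":(244,238),"jar1":(247,268),"jar2":(247,303)}),("side",{"mug":(405,232),"tin":(274,216),"jar1":(240,240),"jar2":(210,262)})):
    g0=cv2.cvtColor(load(n+"0")[1],6);g1=cv2.cvtColor(load(n+"8")[1],6)
    for k,(u,v) in pts.items(): print(n,k,cv2.minMaxLoc(cv2.matchTemplate(g1[v-18:v+18,u-18:u+18],g0[v-12:v+12,u-12:u+12],cv2.TM_CCOEFF_NORMED))[1::2])
s=robot.get_state();print(s["ee_pos"],s["ft_force"],s["t"])
E
```

```text
scene 22 10 1
(-0.1826460063457489, 0.7492700815200806, (11, 0), (8, 8))
side 861 868 796
(-0.48392453789711, 0.8615289926528931, (2, 0), (7, 8))
scene mug (0.9872735738754272, (6, 6))
scene tin (0.9976526498794556, (6, 6))
scene jar1 (0.9988353252410889, (6, 6))
scene jar2 (0.9985238909721375, (6, 6))
side mug (0.20200178027153015, (11, 3))
side tin (0.9986346960067749, (6, 6))
side jar1 (0.99935382604599, (6, 6))
side jar2 (0.9992727637290955, (6, 6))
[ 545.058 -189.727  251.177] [-0.52  -0.309 -0.626] 32.9
```

```bash
python3 -c "
from station import robot
print(robot.sign_off())"
```

```text
the job is handed in; nothing more can be done
None
```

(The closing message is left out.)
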